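# Log, cover and start the stirred samples

## Task

Log the samples on the stirrer: take the barcode scanner from its stand, hold it steady for about two seconds on the label of each beaker, roughly a hand's width (8 cm) away and square to the label, going from the robot's left to its right, then lay the scanner back in its stand the way it lay. After that put a cover on every beaker so that it sits fully home and level, and only then start the stirrer: pull the selector knob up, turn it counter-clockwise from the round dot to the bar mark and let it drop home there. Leave the beakers standing upright on the stirrer, and do not push the pen or the dish about.

Things in the scene. Friction and masses are not known exactly. Their poses are not given: they have to be found in the camera images.
- stirrer: the white multi-place stirrer, a fixed low slab 170 mm (x) by 515 mm (y), top 40 mm above the bench. Origin on the bench, 28 mm to +y of the middle of its underside. The four beaker places lie about 5 mm to -x of the origin at y = +175, +90, +5, -80 mm; the selector at x = -25, y = -225 mm. It stands anywhere within a few cm and turned up to 0.1 rad
- beaker_1: an open steel sample beaker standing on the stirrer; place 1 of 4, counted from the robot's left (+y); may be absent. 72 mm across, 80 mm tall, wall 5 mm, mouth 62 mm across. Origin: centre of its underside; z up. A label plate sticks out on its -x side (the robot's side), sloping 45 deg, reaching 64 mm from the axis between 31 and 59 mm height
- beaker_1_label (a point): middle of the barcode label (40 by 32 mm, white paper with black bars) on the plate of beaker_1, 52 mm to -x of the beaker's axis and 47 mm above its underside. Its x axis points squarely out of the label (up at 45 deg and towards the robot's side), its y axis is the beaker's y
- beaker_2: an open steel sample beaker standing on the stirrer; place 2 of 4, counted from the robot's left (+y); may be absent. 72 mm across, 80 mm tall, wall 5 mm, mouth 62 mm across. Origin: centre of its underside; z up. A label plate sticks out on its -x side (the robot's side), sloping 45 deg, reaching 64 mm from the axis between 31 and 59 mm height
- beaker_2_label (a point): middle of the barcode label (40 by 32 mm, white paper with black bars) on the plate of beaker_2, 52 mm to -x of the beaker's axis and 47 mm above its underside. Its x axis points squarely out of the label (up at 45 deg and towards the robot's side), its y axis is the beaker's y
- beaker_3: an open steel sample beaker standing on the stirrer; place 3 of 4, counted from the robot's left (+y); may be absent. 72 mm across, 80 mm tall, wall 5 mm, mouth 62 mm across. Origin: centre of its underside; z up. A label plate sticks out on its -x side (the robot's side), sloping 45 deg, reaching 64 mm from the axis between 31 and 59 mm height
- beaker_3_label (a point): middle of the barcode label (40 by 32 mm, white paper with black bars) on the plate of beaker_3, 52 mm to -x of the beaker's axis and 47 mm above its underside. Its x axis points squarely out of the label (up at 45 deg and towards the robot's side), its y axis is the beaker's y
- beaker_4: an open steel sample beaker standing on the stirrer; place 4 of 4, counted from the robot's left (+y); may be absent. 72 mm across, 80 mm tall, wall 5 mm, mouth 62 mm across. Origin: centre of its underside; z up. A label plate sticks out on its -x side (the robot's side), sloping 45 deg, reaching 64 mm from the axis between 31 and 59 mm height
- beaker_4_label (a point): middle of the barcode label (40 by 32 mm, white paper with black bars) on the plate of beaker_4, 52 mm to -x of the beaker's axis and 47 mm above its underside. Its x axis points squarely out of the label (up at 45 deg and towards the robot's side), its y axis is the beaker's y
- cover_1: loose white cover, one of 4 alike, any fits any beaker; spares stay on the bench: disc 68 mm across, 5 mm thick, over a centring boss 58 mm across (51 at its foot), 8 mm deep; upright black knob 24 mm across, 36 mm high on top. Origin: centre of the boss's foot; disc at 8 to 13 mm, knob 13 to 49 mm above it. Seated, its origin is 72 mm above the beaker's. 0.12 kg
- cover_2: loose white cover, one of 4 alike, any fits any beaker; spares stay on the bench: disc 68 mm across, 5 mm thick, over a centring boss 58 mm across (51 at its foot), 8 mm deep; upright black knob 24 mm across, 36 mm high on top. Origin: centre of the boss's foot; disc at 8 to 13 mm, knob 13 to 49 mm above it. Seated, its origin is 72 mm above the beaker's. 0.12 kg
- cover_3: loose white cover, one of 4 alike, any fits any beaker; spares stay on the bench: disc 68 mm across, 5 mm thick, over a centring boss 58 mm across (51 at its foot), 8 mm deep; upright black knob 24 mm across, 36 mm high on top. Origin: centre of the boss's foot; disc at 8 to 13 mm, knob 13 to 49 mm above it. Seated, its origin is 72 mm above the beaker's. 0.12 kg
- cover_4: loose white cover, one of 4 alike, any fits any beaker; spares stay on the bench: disc 68 mm across, 5 mm thick, over a centring boss 58 mm across (51 at its foot), 8 mm deep; upright black knob 24 mm across, 36 mm high on top. Origin: centre of the boss's foot; disc at 8 to 13 mm, knob 13 to 49 mm above it. Seated, its origin is 72 mm above the beaker's. 0.12 kg
- scanner: hand-held barcode scanner, 0.2 kg: black handle along its x axis (x -70 to 50 mm, 30 mm wide, z 0 to 34 mm), grey head 50 mm wide at the +x end, looking forward and 45 deg down (to x = 95 mm, z -9 to 49 mm). Origin: underside of the handle, 70 mm from its rear end; balances 12 mm ahead of the origin. Reads by itself when aimed
- scanner_window (a point): centre of the scanner's reading window, 82 mm ahead of and 4 mm above the scanner's origin; its x axis is the reading direction (forward and 45 deg down in the scanner's frame), its y axis is the scanner's y
- stand: the scanner's fixed stand: base 120 by 80 by 12 mm with two grey U supports, 15 mm long, at x = -50 and 40 mm; saddles 50 mm above the bench, 40 mm wide between cheeks 10 mm higher. Origin on the bench; the parked scanner's origin lies 50 mm above it, x axes alike, head over the +x end. Between the supports (75 mm gap) the handle is free for fingers
- selector_grip (a point): on the axis of the selector knob, the middle of its grip: an upright grey bar 50 mm long, 16 mm thick, 36 mm tall (20 mm below this point to 16 mm above it), on a round skirt 54 mm across. The bar lies along this point's x axis, its white pointer stripe towards -x. The knob is pulled straight up and turned about the vertical
- selector_pull (a joint): how far the selector knob is pulled up, m: 0 = dropped home, 0.016 = fully out. A spring draws it down with about 7 N at home and 10 N fully out. It must be out by more than 9 mm to turn past the land between the two detents; released there it stays up on the land (about 8 mm)
- selector_turn (a joint): angle of the selector knob, rad, growing counter-clockwise seen from above: 0 = standby detent (pointer to the round dot on the robot's side), 1.2 = run detent (pointer to the long bar mark); stops at -0.06 and 1.28; each detent has about 0.08 rad of play
- marker: a blue capped pen lying on the bench, 12 mm thick, 120 mm long; its x axis runs along it (bystander)
- dish: a white ceramic dish, 70 mm across, 15 mm high (bystander)
Things that resemble listed ones, but are neither listed nor needed, are in the scene too. Leave any pink look-alike of the beaker_4 alone. Leave any purple look-alike of the cover_1 alone.

How it is judged:
On the way, in this order (a step that is already met when the one before it is completed fails the run):
1. the label of beaker 1 (if present) is scanned: the scanner looks at it from 45 to 130 mm away, within 12 mm of its middle and 0.6 rad of square-on, staying so for 1.5 s (x of beaker_1_label in the frame of scanner_window between 0.045 and 0.13 m and y of beaker_1_label in the frame of scanner_window between -0.012 and 0.012 m and z of beaker_1_label in the frame of scanner_window between -0.012 and 0.012 m and x of scanner_window in the frame of beaker_1_label above 0.03 m and angle between the x axis of scanner_window and the x axis of beaker_1_label, either way round below 0.6 rad), for 1.5 s.
2. the label of beaker 2 (if present) is scanned: the scanner looks at it from 45 to 130 mm away, within 12 mm of its middle and 0.6 rad of square-on, staying so for 1.5 s (x of beaker_2_label in the frame of scanner_window between 0.045 and 0.13 m and y of beaker_2_label in the frame of scanner_window between -0.012 and 0.012 m and z of beaker_2_label in the frame of scanner_window between -0.012 and 0.012 m and x of scanner_window in the frame of beaker_2_label above 0.03 m and angle between the x axis of scanner_window and the x axis of beaker_2_label, either way round below 0.6 rad), for 1.5 s.
3. the label of beaker 3 (if present) is scanned: the scanner looks at it from 45 to 130 mm away, within 12 mm of its middle and 0.6 rad of square-on, staying so for 1.5 s (x of beaker_3_label in the frame of scanner_window between 0.045 and 0.13 m and y of beaker_3_label in the frame of scanner_window between -0.012 and 0.012 m and z of beaker_3_label in the frame of scanner_window between -0.012 and 0.012 m and x of scanner_window in the frame of beaker_3_label above 0.03 m and angle between the x axis of scanner_window and the x axis of beaker_3_label, either way round below 0.6 rad), for 1.5 s.
4. the label of beaker 4 (if present) is scanned: the scanner looks at it from 45 to 130 mm away, within 12 mm of its middle and 0.6 rad of square-on, staying so for 1.5 s (x of beaker_4_label in the frame of scanner_window between 0.045 and 0.13 m and y of beaker_4_label in the frame of scanner_window between -0.012 and 0.012 m and z of beaker_4_label in the frame of scanner_window between -0.012 and 0.012 m and x of scanner_window in the frame of beaker_4_label above 0.03 m and angle between the x axis of scanner_window and the x axis of beaker_4_label, either way round below 0.6 rad), for 1.5 s.
5. the scanner lies back in its stand, released (x of scanner in the frame of stand between -0.02 and 0.02 m and y of scanner in the frame of stand between -0.009 and 0.009 m and z of scanner in the frame of stand between 0.046 and 0.054 m and angle between the x axis of scanner and the x axis of stand, either way round below 0.15 rad and x of scanner_window in the frame of stand above 0 m and linear speed of scanner below 0.02 m/s and contact force between the fingers and scanner below 0.1 N), for 0.3 s.
6. every beaker has a cover seated level on its rim, released (((horizontal distance between cover_1 and beaker_1 below 0.006 m and z of cover_1 in the frame of beaker_1 between 0.069 and 0.075 m and angle between cover_1's own z axis and vertical below 0.06 rad and linear speed of cover_1 below 0.02 m/s and contact force between the fingers and cover_1 below 0.1 N) or (horizontal distance between cover_2 and beaker_1 below 0.006 m and z of cover_2 in the frame of beaker_1 between 0.069 and 0.075 m and angle between cover_2's own z axis and vertical below 0.06 rad and linear speed of cover_2 below 0.02 m/s and contact force between the fingers and cover_2 below 0.1 N) or (horizontal distance between cover_3 and beaker_1 below 0.006 m and z of cover_3 in the frame of beaker_1 between 0.069 and 0.075 m and angle between cover_3's own z axis and vertical below 0.06 rad and linear speed of cover_3 below 0.02 m/s and contact force between the fingers and cover_3 below 0.1 N) or (horizontal distance between cover_4 and beaker_1 below 0.006 m and z of cover_4 in the frame of beaker_1 between 0.069 and 0.075 m and angle between cover_4's own z axis and vertical below 0.06 rad and linear speed of cover_4 below 0.02 m/s and contact force between the fingers and cover_4 below 0.1 N)) and ((horizontal distance between cover_1 and beaker_2 below 0.006 m and z of cover_1 in the frame of beaker_2 between 0.069 and 0.075 m and angle between cover_1's own z axis and vertical below 0.06 rad and linear speed of cover_1 below 0.02 m/s and contact force between the fingers and cover_1 below 0.1 N) or (horizontal distance between cover_2 and beaker_2 below 0.006 m and z of cover_2 in the frame of beaker_2 between 0.069 and 0.075 m and angle between cover_2's own z axis and vertical below 0.06 rad and linear speed of cover_2 below 0.02 m/s and contact force between the fingers and cover_2 below 0.1 N) or (horizontal distance between cover_3 and beaker_2 below 0.006 m and z of cover_3 in the frame of beaker_2 between 0.069 and 0.075 m and angle between cover_3's own z axis and vertical below 0.06 rad and linear speed of cover_3 below 0.02 m/s and contact force between the fingers and cover_3 below 0.1 N) or (horizontal distance between cover_4 and beaker_2 below 0.006 m and z of cover_4 in the frame of beaker_2 between 0.069 and 0.075 m and angle between cover_4's own z axis and vertical below 0.06 rad and linear speed of cover_4 below 0.02 m/s and contact force between the fingers and cover_4 below 0.1 N)) and ((horizontal distance between cover_1 and beaker_3 below 0.006 m and z of cover_1 in the frame of beaker_3 between 0.069 and 0.075 m and angle between cover_1's own z axis and vertical below 0.06 rad and linear speed of cover_1 below 0.02 m/s and contact force between the fingers and cover_1 below 0.1 N) or (horizontal distance between cover_2 and beaker_3 below 0.006 m and z of cover_2 in the frame of beaker_3 between 0.069 and 0.075 m and angle between cover_2's own z axis and vertical below 0.06 rad and linear speed of cover_2 below 0.02 m/s and contact force between the fingers and cover_2 below 0.1 N) or (horizontal distance between cover_3 and beaker_3 below 0.006 m and z of cover_3 in the frame of beaker_3 between 0.069 and 0.075 m and angle between cover_3's own z axis and vertical below 0.06 rad and linear speed of cover_3 below 0.02 m/s and contact force between the fingers and cover_3 below 0.1 N) or (horizontal distance between cover_4 and beaker_3 below 0.006 m and z of cover_4 in the frame of beaker_3 between 0.069 and 0.075 m and angle between cover_4's own z axis and vertical below 0.06 rad and linear speed of cover_4 below 0.02 m/s and contact force between the fingers and cover_4 below 0.1 N)) and ((horizontal distance between cover_1 and beaker_4 below 0.006 m and z of cover_1 in the frame of beaker_4 between 0.069 and 0.075 m and angle between cover_1's own z axis and vertical below 0.06 rad and linear speed of cover_1 below 0.02 m/s and contact force between the fingers and cover_1 below 0.1 N) or (horizontal distance between cover_2 and beaker_4 below 0.006 m and z of cover_2 in the frame of beaker_4 between 0.069 and 0.075 m and angle between cover_2's own z axis and vertical below 0.06 rad and linear speed of cover_2 below 0.02 m/s and contact force between the fingers and cover_2 below 0.1 N) or (horizontal distance between cover_3 and beaker_4 below 0.006 m and z of cover_3 in the frame of beaker_4 between 0.069 and 0.075 m and angle between cover_3's own z axis and vertical below 0.06 rad and linear speed of cover_3 below 0.02 m/s and contact force between the fingers and cover_3 below 0.1 N) or (horizontal distance between cover_4 and beaker_4 below 0.006 m and z of cover_4 in the frame of beaker_4 between 0.069 and 0.075 m and angle between cover_4's own z axis and vertical below 0.06 rad and linear speed of cover_4 below 0.02 m/s and contact force between the fingers and cover_4 below 0.1 N))), for 0.3 s.
7. the selector is pulled out (value of joint selector_pull above 0.009 m), for 0.05 s.
8. the selector has dropped home at run (value of joint selector_turn above 1.1 rad and value of joint selector_pull below 0.003 m), for 0.2 s.
At the end, for the whole second after the job is handed in: Beakers upright on the stirrer, each with a cover within 6 mm of its axis, 3 mm of seated height, 0.06 rad of level; scanner in its stand within 20 mm lengthwise, 9 mm sideways, head to the open end; selector home (under 3 mm) at run (over 1.1 rad); all released (all of step 5 and all of step 6 and all of step 8 and angle between each of beaker_1, beaker_2, beaker_3, beaker_4's own z axis and vertical below 0.06 rad and z of beaker_1 in the frame of stirrer between 0.037 and 0.043 m and z of beaker_2 in the frame of stirrer between 0.037 and 0.043 m and z of beaker_3 in the frame of stirrer between 0.037 and 0.043 m and z of beaker_4 in the frame of stirrer between 0.037 and 0.043 m); the robot touches nothing.
It fails at once if a bystander (pen, dish) is shifted by more than 40 mm (distance of any of marker, dish from where it was at the start of the episode above 0.04 m).
Of beaker_1, beaker_2, beaker_3, beaker_4 only 3 to 4 are there at a start; the rules pass over those that are not, and their reading is None.
At some moment in a run one of beaker_1, beaker_2, beaker_3, beaker_4, cover_1, cover_2, cover_3, cover_4 may be knocked a few centimetres aside while the robot is not near it.
Once in a run the grip may slacken for a moment while it holds something.
It also fails if it takes over 210 s, if anything falls off the work surface, if the arm or the gripper's body presses on something with over 40 N, if the wrist force passes 120 N, or if a joint passes its speed limit or range.

## Robot

A 6-joint arm with a two-finger parallel gripper is mounted at the origin on the work surface. World frame = base frame: x ahead of the robot, y to its left, z up, the work surface at z = 0. Lengths are in m, angles in rad, forces in N, time in s.
With the tool pointing down it reaches from about 0.425 to 0.95 m from the base axis. Payload 3.5 kg.
Tool frame: the origin (TCP) lies at the very end of the fingers, on their centre line; the grasp point (between the pads) lies 19 mm behind it; z points along the fingers, y is the direction in which the jaws open and shut (so a half turn about z gives the same grasp; the last joint's range is limited). The gripper opens to 85 mm and grips with 20 to 120 N. Pads are 22 mm wide; open, the fingers measure 114 mm over their backs; the gripper's body (76 mm by 85 mm) begins 54 mm behind the grasp point. The pads swing forward as they close: fully open they stand 13 mm farther back than shut.
Start: joints at [1.016, 0.286, 1.577, -0, 1.279, -0.15], TCP at [0.266, 0.62, 0.231] pointing down, gripper open.
Joint ranges: [-2.77, 2.77], [-0.9, 2.22], [0.21, 2.48], [-1.53, 4.67], [0.24, 2.81], [-2.84, 2.84]. Speed limits (rad/s): [2.79, 2.79, 3.14, 3.14, 3.14, 3.14].

## Interface

Orientations are given as a rotation vector (axis times angle).
In Python, from station import state, get_image, camera_info, sign_off gives the robot as it stands. The module is installed in compiled form; this text tells all that it offers.
- The arm moves only by the tool apply_moves, never from a script. Its argument "plan" is one flat list of numbers, 5 for each row, row after row: the opening, from -1 (shut) to 1 (fully open), so that 0 is half open, then the shift along the tool's x, y, z in cm, then the turn about the tool's z in rad. In form: [jaw, dx, dy, dz, turn, jaw, dx, dy, dz, turn, ...]. A call has 1 to 10 rows; each row is the pose to reach, as a shift and turn from the pose measured when the call began, along the tool's axes at that moment; what a row does not reach only later rows make up. A row lasts 1/10 s, in which the tool goes at most 50 mm and 8.59 degrees, less where a joint would pass 70% of its speed; a pose out of reach is approached as far as the arm can. A call with a gripper value outside its range is refused whole. The fingers move at their own pace and stop on an object; "squeeze" is the grip in N (left out, the last holds). Time passes only in rows, so rows that repeat a pose let the fingers close. It gives the time, the measured TCP pose, the force and the opening at its end, in the units of the state.
- state(): the state, without advancing time (a new reading comes with each control period).
- get_image(name): name is "side" or "top" or "wrist"; returns the picture (420x560x3 uint8, red, green, blue); there is no depth.
- camera_info(name): a dict with "fx", "fy", "cx", "cy" (pixels), "extrinsics" (4x4, takes a point from camera to world coordinates). Camera axes: x right, y up, looking along -z (the intrinsics and any distortion apply to the point x, -y, -z); pixel columns grow to the right and rows downward; lengths in m; the calibration is good to about 2 mm. A picture is of the moment at which its call begins: read the wrist's pose just before it. camera_info takes no time and is no camera call; for the wrist camera it gives the pose at the moment of the call.
- sign_off(): hands the job in, once; it reports no verdict.
The state is a dict: "time": time; "q": joint angles; "dq": joint speeds; "joint_torque": joint torques, N m; "ee_pos": TCP position; "tcp_rot": TCP orientation; "ft_force": force on the tool from outside, world axes, zero at the start; "moment": the same for the moment, N m; "opening": finger opening in m.
Only numpy, scipy, OpenCV 4.12 (cv2) and the standard library are available. Lean on these libraries where they do the work, as an engineer would, in place of code of your own. Each camera call takes 0.05 s, during which the arm holds its last target. There are 200 camera calls.

## Working session

There is one attempt and no reset: what is moved stays moved. The work goes in short steps, Python scripts to look and compute and a tool call to move; the robot and the scene stay as the last step left them, time stands still between calls to the robot, and variables do not carry over. Pictures are saved under pics/ and viewed, about 12 in all and at most 16, crops included, and the job is handed in when it is done.

Besides the shell and the picture viewer there is one more tool, called after "Request:" as name(argument=value, ...) on one line, values as JSON. apply_moves: Moves the arm, as the interface text tells. Its arguments: {"type":"object","properties":{"plan":{"type":"array"},"squeeze":{"type":"number"}},"required":["plan"]}

```bash
mkdir -p pics; python3 - <<'E'
from station import *
import cv2,numpy as np
s=state();print(s)
for n in ["top","side","wrist"]:
    c=camera_info(n);print(n,{k:np.round(v,4).tolist() if k=="extrinsics" else v for k,v in c.items()})
    cv2.imwrite(f"pics/{n}0.png",get_image(n)[:,:,::-1])
E
```

```text
{'time': 0.0, 'q': array([ 1.01600117e+00,  2.87221736e-01,  1.57816531e+00,  1.39600922e-05,
        1.27854703e+00, -1.50003076e-01]), 'dq': array([ 1.24290629e-03, -8.66621364e-05, -1.05231686e-04,  3.84261307e-04,
       -7.45574389e-04, -7.21214686e-04]), 'joint_torque': array([ 3.66130371e-04, -4.05980551e+01, -2.92624909e+01, -1.07728185e-04,
        5.75533471e-03,  7.86037731e-06]), 'ee_pos': array([0.2654649 , 0.61991232, 0.22991609]), 'tcp_rot': array([-0.63135451, -3.0766586 ,  0.00344374]), 'ft_force': array([-0.00991865,  0.30910437,  0.30192327]), 'moment': array([ 0.01053665,  0.02751444, -0.06446383]), 'opening': 0.08574663415656968}
top {'fx': 499.31076265585824, 'fy': 499.31076265585824, 'cx': 272.2511805983098, 'cy': 214.15736202608963, 'extrinsics': [[-0.0102, 0.998, -0.0621, 0.5105], [-0.9998, -0.0113, -0.0181, -0.0067], [-0.0188, 0.0619, 0.9979, 1.2736], [0.0, 0.0, 0.0, 1.0]]}
side {'fx': 432.51352720107064, 'fy': 432.51352720107064, 'cx': 283.8330778116914, 'cy': 203.35577508918695, 'extrinsics': [[0.77, 0.4942, -0.4035, 0.1863], [-0.6377, 0.6151, -0.4637, -0.4697], [0.0191, 0.6144, 0.7888, 0.8692], [0.0, 0.0, 0.0, 1.0]]}
wrist {'fx': 318.7705823121626, 'fy': 318.7705823121626, 'cx': 280.1336286062972, 'cy': 205.51231621683547, 'extrinsics': [[0.3936, -0.8876, -0.2393, 0.2062], [0.9193, 0.3796, 0.1038, 0.6466], [-0.0013, -0.2608, 0.9654, 0.373], [0.0, 0.0, 0.0, 1.0]]}
```

View pics/top0.png

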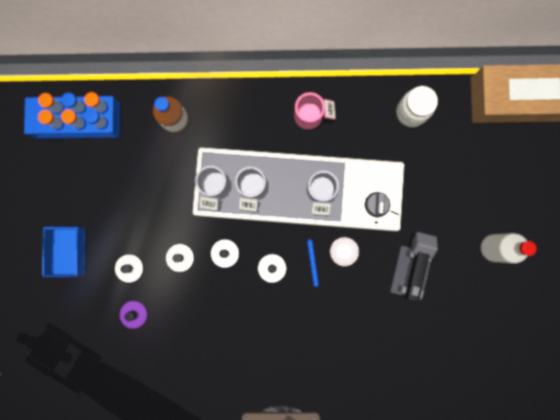

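View pics/side0.png

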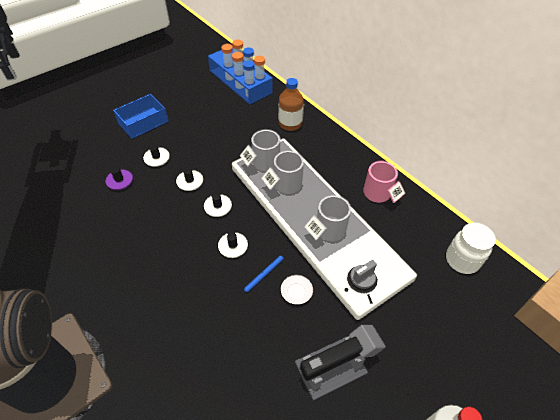

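The top view shows beakers at about (213,182), (251,183) and (322,187), so place 3 is empty. The white covers are at (128,268), (180,257), (225,253) and (272,268). The decoys are the pink mug at (309,110) and the purple cover at (133,315). The stand and scanner are at (415,268), the pen at (313,262) and the dish at (344,251). I'll enlarge this area to confirm.

```bash
cat > h.py <<'E'
import cv2,numpy as np
from station import *
def ray(c,u,v):
    E=np.array(c["extrinsics"]);d=np.array([(u-c["cx"])/c["fx"],-(v-c["cy"])/c["fy"],-1.])
    return E[:3,3],E[:3,:3]@d
def pt(c,u,v,z):
    o,d=ray(c,u,v);return o+d*(z-o[2])/d[2]
def proj(c,p):
    E=np.array(c["extrinsics"]);q=E[:3,:3].T@(np.array(p)-E[:3,3]);return c["cx"]-c["fx"]*q[0]/q[2],c["cy"]+c["fy"]*q[1]/q[2]
def blobs(mask,amin,amax=1e9):
    n,l,s,ce=cv2.connectedComponentsWithStats(mask.astype(np.uint8))
    return [(ce[i],s[i],l==i) for i in range(1,n) if amin<s[i][4]<amax]
def psi(s):
    R=cv2.Rodrigues(np.array(s["tcp_rot"]))[0];return R,np.arctan2(R[1,1],R[0,1])
def go(target,yaw=None):
    """print shift cm in tool axes, and turn, to reach TCP target with jaw-axis yaw"""
    s=state();R,y=psi(s);d=R.T@(np.array(target)-s["ee_pos"])*100
    t=0 if yaw is None else -((yaw-y+np.pi)%(2*np.pi)-np.pi)
    print("t",round(s["time"],2),"tcp",np.round(s["ee_pos"],4),"yaw",round(y,4),"q",np.round(s["q"],2),"open",round(s["opening"],4),"F",np.round(s["ft_force"],1))
    print("  shift cm",np.round(d,2),"turn",round(t,3))
E
python3 - <<'E'
from h import *
im=cv2.imread("pics/top0.png");c=camera_info("top")
cv2.imwrite("pics/crop1.png",cv2.resize(im[145:305,190:445],None,fx=3.1,fy=3.1,interpolation=cv2.INTER_CUBIC))
hsv=cv2.cvtColor(im,cv2.COLOR_BGR2HSV)
w=(hsv[...,1]<60)&(hsv[...,2]>140)
for ce,s,m in blobs(w,150):print(np.round(ce,1),s, np.round(pt(c,*ce,0.013),3))
for y,u,v in [(0,213,182),(0,251,183),(0,322,187)]:print(pt(c,u,v,.12))
E
```

```text
[270.5  24.5] [    0     0   560    54 27922] [1.081 0.016 0.013]
[534.2  88.7] [ 509   78   51   22 1077] [ 0.901 -0.654  0.013]
[418.6 104.1] [ 400   86   38   38 1063] [ 0.866 -0.36   0.013]
[299.4 188.5] [  192   147   212    84 13320] [ 0.653 -0.053  0.013]
[504.4 247.9] [483 234  44  29 899] [ 0.498 -0.563  0.013]
[344.1 251.2] [330 237  29  29 661] [ 0.494 -0.163  0.013]
[224.5 253.1] [211 239  28  29 584] [0.492 0.138 0.013]
[179.5 257.4] [166 244  28  28 575] [0.482 0.252 0.013]
[128.8 268. ] [115 254  28  29 556] [0.457 0.38  0.013]
[271.6 267.9] [258 254  29  29 596] [0.454 0.019 0.013]
[0.65896498 0.15152936 0.12      ]
[0.65551012 0.06293589 0.12      ]
[ 0.6441143  -0.10177296  0.12      ]
```

View pics/crop1.png

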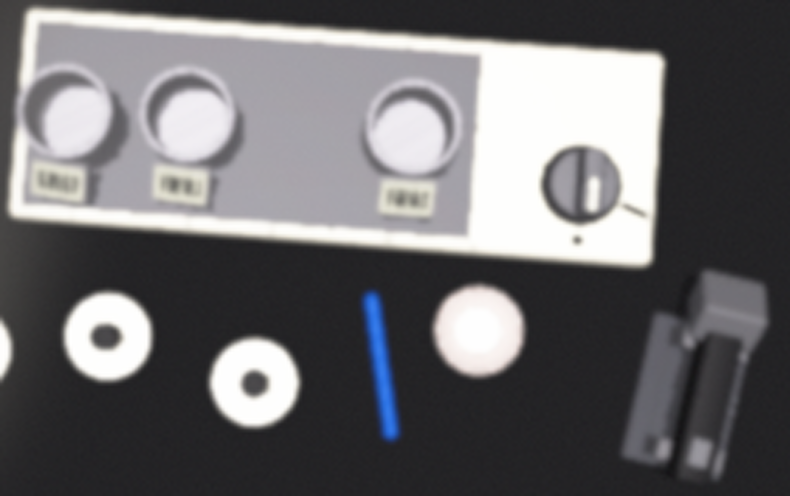

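The crop confirms three beakers with labels facing the robot (places 1, 2 and 4). The selector pointer faces the dot at crop (577,240), and the bar mark is at (635,211). The scanner's head points to +x, at crop (733,290).

```bash
python3 - <<'E'
from h import *
c=camera_info("top")
f=lambda u,v,z:pt(c,190+u/3.1,145+v/3.1,z)
for r,l in [((67,112),(58,181)),((188,115),(181,186)),((412,127),(407,198))]:
    a=f(*r,.12);b=f(*l,.087);d=a-b;print("beaker",a.round(4),"label",b.round(4),"dist",np.hypot(d[0],d[1]).round(4),"yaw",np.arctan2(d[1],d[0]).round(3))
h=f(733,290,.099);r=f(698,465,.084);print("head",h,"rear",r,np.arctan2(h[1]-r[1],h[0]-r[0]))
k=[f(30,8,.04),f(663,55,.04),f(652,265,.04),f(10,215,.04)];print("corners",np.round(k,4))
m=f(710,390,.084);print(m);go([m[0],m[1],.25],np.pi/2-.2)
E
```

```text
beaker [0.661  0.1548 0.12  ] label [0.6119 0.1665 0.087 ] dist 0.0505 yaw -0.234
beaker [0.6576 0.0637 0.12  ] label [0.6069 0.0716 0.087 ] dist 0.0513 yaw -0.153
beaker [ 0.6465 -0.1039  0.12  ] label [ 0.5957 -0.102   0.087 ] dist 0.0509 yaw -0.038
head [ 0.52244599 -0.34516758  0.099     ] rear [ 0.39032265 -0.31921987  0.084     ] -0.193922069087159
corners [[ 0.7564  0.1957  0.04  ]
 [ 0.7113 -0.312   0.04  ]
 [ 0.5435 -0.2989  0.04  ]
 [ 0.5891  0.2119  0.04  ]]
[ 0.44682232 -0.32987501  0.084     ]
t 0.15 tcp [0.2655 0.62   0.2302] yaw 1.166 q [ 1.02  0.29  1.58  0.    1.28 -0.15] open 0.0856 F [-1.   0.1  0. ]
  shift cm [-54.07 -80.18  -1.84] turn -0.205
```

```bash
python3 - <<'E'
from h import *
go([.5,.2,.28],np.pi/2-.2)
E
```

```text
t 0.15 tcp [0.2655 0.62   0.2302] yaw 1.166 q [ 1.02  0.29  1.58  0.    1.28 -0.15] open 0.0856 F [-1.   0.1  0. ]
  shift cm [-38.09 -29.38  -4.94] turn -0.205
```

Request:
apply_moves(plan=[1,-38,-29.4,-5,-0.2,1,-38,-29.4,-5,-0.2,1,-38,-29.4,-5,-0.2,1,-38,-29.4,-5,-0.2,1,-38,-29.4,-5,-0.2,1,-38,-29.4,-5,-0.2,1,-38,-29.4,-5,-0.2,1,-38,-29.4,-5,-0.2,1,-38,-29.4,-5,-0.2,1,-38,-29.4,-5,-0.2])

```text
time: 1.15
ee_pos: [0.5001, 0.1974, 0.2809]
tcp_rot: [-0.325, -3.125, 0.003]
ft_force: [0.2, 0.7, -0.2]
opening: 0.0853
```

```bash
python3 - <<'E'
from h import *
go([.42,-.33,.25],np.pi/2-.2)
E
```

```text
t 1.15 tcp [0.5001 0.1974 0.2809] yaw 1.3638 q [ 0.19 -0.05  1.86 -0.    1.34 -1.18] open 0.0853 F [ 0.2  0.7 -0.2]
  shift cm [ -3.   -53.25   3.2 ] turn -0.007
```

Request:
apply_moves(plan=[1,-3,-53.2,3.2,0,1,-3,-53.2,3.2,0,1,-3,-53.2,3.2,0,1,-3,-53.2,3.2,0,1,-3,-53.2,3.2,0,1,-3,-53.2,3.2,0,1,-3,-53.2,3.2,0,1,-3,-53.2,3.2,0,1,-3,-53.2,3.2,0,1,-3,-53.2,3.2,0])

```text
time: 2.15
ee_pos: [0.4246, -0.2954, 0.2519]
tcp_rot: [-0.325, -3.125, 0.003]
ft_force: [0.4, 0.1, 0.1]
opening: 0.0857
```

```bash
python3 - <<'E'
from h import *
go([.447,-.33,.2],np.pi/2-.2)
print(camera_info("wrist")["extrinsics"])
cv2.imwrite("pics/w1.png",cv2.resize(get_image("wrist")[:,:,::-1],None,fx=1.4,fy=1.4))
E
```

```text
t 2.15 tcp [ 0.4246 -0.2954  0.2519] yaw 1.3634 q [-0.8  -0.08  1.94 -0.    1.28 -2.17] open 0.0857 F [0.4 0.1 0.1]
  shift cm [-2.9  -2.92  5.19] turn -0.007
[[ 0.20559947 -0.94464613 -0.25568058  0.36125666]
 [ 0.97863561  0.19816559  0.0547973  -0.28117143]
 [-0.00109696 -0.26148441  0.96520708  0.39483802]
 [ 0.          0.          0.          1.        ]]
```

View pics/w1.png

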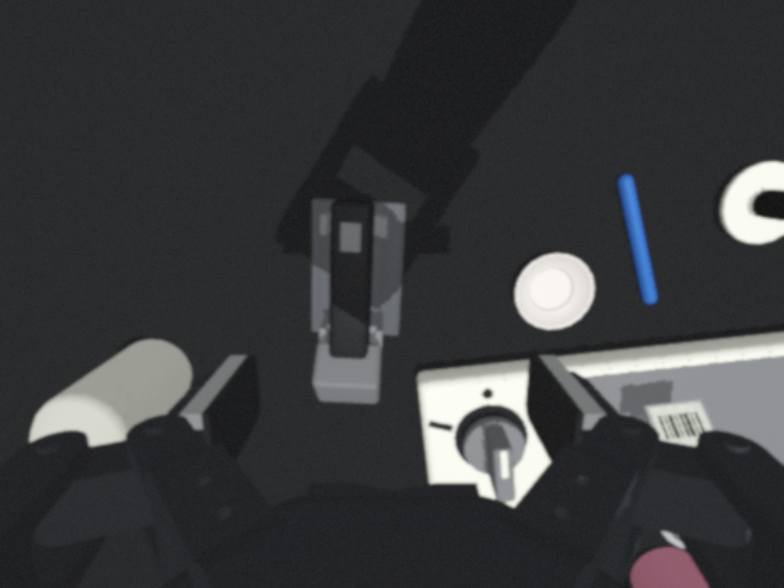

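The wrist view shows the black handle from rear (353,203) to front (349,356), with the head below it and the stand base around it.

```bash
python3 - <<'E'
from h import *
c=camera_info("wrist");f=lambda u,v,z:pt(c,u/1.4,v/1.4,z)
r=f(353,203,.084);e=f(349.5,356,.084);d=e-r;print(r,e,np.linalg.norm(d),np.arctan2(d[1],d[0]))
y=np.arctan2(d[1],d[0])
# base edges mid
for q in [(312,332),(400,336),(312,199),(405,204)]:print("base",f(*q,.012))
u=d/np.linalg.norm(d);o=e-.05*u;g=o+.012*u
print("origin",o,"yaw",y);go([*g[:2],.052],np.pi/2+y);go([*g[:2],.16],np.pi/2+y)
E
```

```text
[ 0.37722451 -0.31988223  0.084     ] [ 0.48694925 -0.34881722  0.084     ] 0.11347577588282064 -0.25783558694208714
base [ 0.48624646 -0.39120713  0.012     ]
base [ 0.50674283 -0.31341934  0.012     ]
base [ 0.37070915 -0.36064445  0.012     ]
base [ 0.39121682 -0.28482402  0.012     ]
origin [ 0.43860204 -0.33606781  0.084     ] yaw -0.25783558694208714
t 2.2 tcp [ 0.4232 -0.3019  0.2513] yaw 1.3588 q [-0.81 -0.08  1.93 -0.01  1.28 -2.17] open 0.0849 F [-1.8 -4.3 -0. ]
  shift cm [-3.44 -2.92 19.95] turn 0.046
t 2.2 tcp [ 0.4232 -0.3019  0.2513] yaw 1.3588 q [-0.81 -0.08  1.93 -0.01  1.28 -2.17] open 0.0849 F [-1.8 -4.3 -0. ]
  shift cm [-3.43 -3.    9.15] turn 0.046
```

```bash
python3 - <<'E'
from h import *
go([.453,-.3335,.052],np.pi/2-.25)
E
```

```text
t 2.2 tcp [ 0.4232 -0.3019  0.2513] yaw 1.3588 q [-0.81 -0.08  1.93 -0.01  1.28 -2.17] open 0.0849 F [-1.8 -4.3 -0. ]
  shift cm [-3.59 -2.31 19.95] turn 0.038
```

Request:
apply_moves(plan=[0.6,-3.6,-2.3,6,0.04,0.6,-3.6,-2.3,6,0.04,0.6,-3.6,-2.3,6,0.04,0.6,-3.6,-2.3,10,0.04,0.6,-3.6,-2.3,14,0.04,0.6,-3.6,-2.3,17,0.04,0.6,-3.6,-2.3,19,0.04,0.6,-3.6,-2.3,20,0.04,0.6,-3.6,-2.3,20,0.04], squeeze=50)

```text
time: 3.1
ee_pos: [0.4528, -0.3325, 0.0511]
tcp_rot: [-0.394, -3.114, 0.01]
ft_force: [0.0, -0.2, 0.0]
opening: 0.0682
```

```bash
python3 - <<'E'
from h import *
go([.453,-.3335,.052],np.pi/2-.25)
E
```

```text
t 3.1 tcp [ 0.4528 -0.3325  0.0511] yaw 1.3193 q [-0.81  0.26  1.97 -0.01  0.91 -2.13] open 0.0682 F [ 0.  -0.2  0. ]
  shift cm [-0.05 -0.09 -0.09] turn -0.001
```

Request:
apply_moves(plan=[-1,0,0,0,0,-1,0,0,0,0,-1,0,0,0,0,-1,0,0,0,0,-1,0,0,0,0,-1,0,0,0,0,-1,0,0,0,0,-1,0,0,0,0])

```text
time: 3.9
ee_pos: [0.4537, -0.3336, 0.0531]
tcp_rot: [-0.394, -3.117, 0.013]
ft_force: [0.3, 0.0, 5.4]
opening: 0.0295
```

```bash
python3 - <<'E'
from h import *
go([.453,-.3335,.2],np.pi/2-.25)
cv2.imwrite("pics/w2.png",cv2.resize(get_image("wrist")[:,:,::-1],None,fx=1.4,fy=1.4))
E
```

```text
t 3.9 tcp [ 0.4537 -0.3336  0.0531] yaw 1.3193 q [-0.81  0.26  1.97 -0.01  0.91 -2.13] open 0.0295 F [0.3 0.  5.4]
  shift cm [  0.06  -0.13 -14.69] turn -0.002
```

View pics/w2.png

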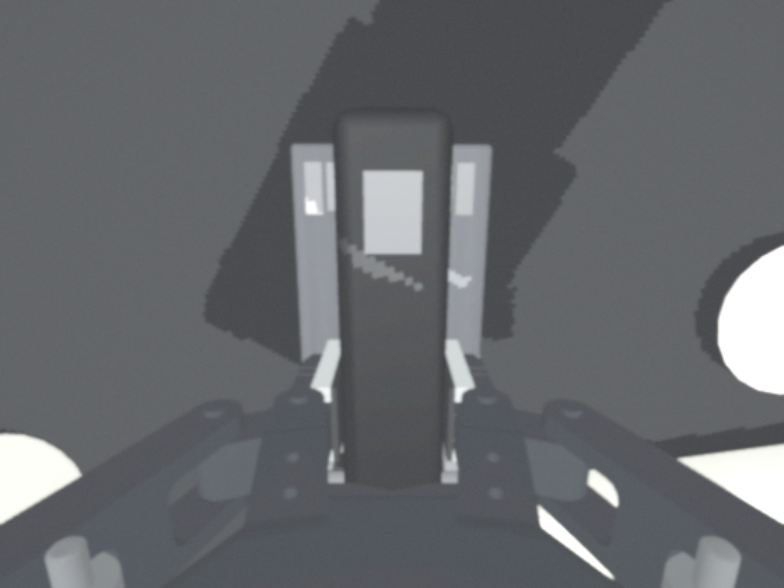

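Opening 29.5 mm: the handle is held squarely, rear end at (394,112).

```bash
python3 - <<'E'
from h import *
c=camera_info("wrist");s=state();R,y=psi(s)
for v in (108,114):
  p=pt(c,394/1.4,v/1.4,.082);print(p,(R.T@(p-s["ee_pos"])).round(4))
for q in [(292,146),(492,146)]:
  p=pt(c,q[0]/1.4,q[1]/1.4,.012);print("base rear corner",p,(R.T@(p-s["ee_pos"])).round(4))
go([.44,-.25,.22],np.pi/2-.1)
E
```

```text
[ 0.37801397 -0.3126833   0.082     ] [ 0.0785  0.0012 -0.029 ]
[ 0.37931395 -0.31301544  0.082     ] [ 0.0772  0.0012 -0.029 ]
base rear corner [ 0.37347019 -0.35322916  0.012     ] [ 0.0729 -0.0387  0.0414]
base rear corner [ 0.393049   -0.27703338  0.012     ] [0.0729 0.04   0.0407]
t 3.95 tcp [ 0.4538 -0.3336  0.0531] yaw 1.3194 q [-0.81  0.26  1.97 -0.01  0.91 -2.13] open 0.0294 F [-0.9  0.   6.4]
  shift cm [  3.4    7.62 -16.75] turn -0.151
```

```bash
cat >> h.py <<'E'
def tri(u1,v1,u2,v2):
    a,d=ray(camera_info("top"),u1,v1);b,e=ray(camera_info("side"),u2,v2)
    t=np.linalg.lstsq(np.c_[d,-e],b-a,rcond=None)[0];p,q=a+t[0]*d,b+t[1]*e
    return (p+q)/2,np.linalg.norm(p-q)
def scan(L,yaw,dist=.075,gx=.008,gz=.003):
    u=np.array([np.cos(yaw),np.sin(yaw),0]);w=np.array(L)+dist*.7071*(np.array([0,0,1])-u)
    o=w-.082*u-[0,0,.004];return o+gx*u+[0,0,gz]
E
python3 - <<'E'
from h import *
T=[(208.7,203.4),(248.4,205),(321.3,208.9)]
im=cv2.imread("pics/side0.png");hsv=cv2.cvtColor(im,cv2.COLOR_BGR2HSV)
S=[]
for (u,v) in [(248,156),(270,179),(316,227)]:
    sub=np.zeros(im.shape[:2],bool);sub[v-14:v+15,u-14:u+15]=True
    g=((hsv[...,2]>205)&sub)
    bb=max(blobs(cv2.morphologyEx(g.astype(np.uint8),cv2.MORPH_CLOSE,np.ones((5,5))),20),key=lambda b:b[1][4])
    ys,xs=np.where(bb[2]);r=cv2.minAreaRect(np.c_[xs,ys].astype(np.float32));S.append(r[0]);print(r)
for a,b in zip(T,S):print(np.round(tri(*a,*b)[0],4),round(tri(*a,*b)[1],4))
cv2.imwrite("pics/crop2.png",cv2.resize(im[120:250,225:345],None,fx=4.5,fy=4.5,interpolation=cv2.INTER_CUBIC))
E
```

```text
((246.4358673095703, 156.14013671875), (13.012784004211426, 33.14117431640625), 43.02506637573242)
((271.7926940917969, 175.6341552734375), (13.899465560913086, 22.801372528076172), 38.65980529785156)
((317.0610046386719, 224.04879760742188), (17.335289001464844, 24.363107681274414), 38.65980911254883)
[0.6119 0.1675 0.0823] 0.0009
[0.6091 0.0686 0.0973] 0.0075
[ 0.5978 -0.1036  0.0979] 0.0077
```

View pics/crop2.png

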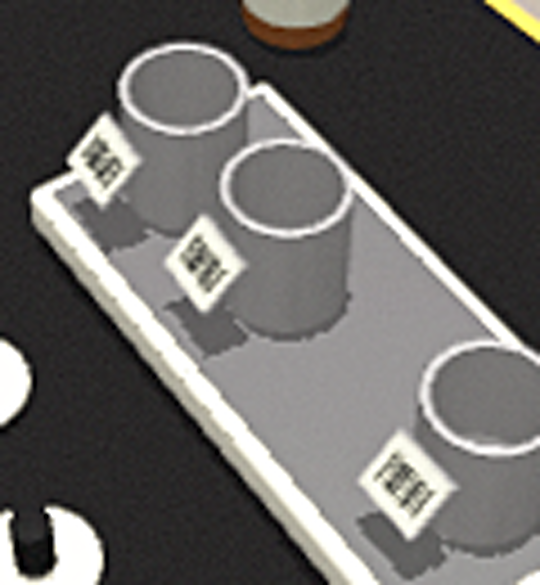

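Labels in the crop are at (104,161), (205,264) and (407,485); rims at (184,88), (287,188) and (491,397).

```bash
python3 - <<'E'
from h import *
f=lambda q:(225+q[0]/4.5,120+q[1]/4.5)
T=[(208.7,203.4),(248.4,205),(321.3,208.9)];B=[(211.6,181.1),(250.6,182.1),(322.9,186)]
Ls=[]
for a,b in zip(T,[(104,161),(205,264),(407,485)]):
  p,e=tri(*a,*f(b));Ls.append(p);print("L",p.round(4),e.round(4))
for a,b in zip(B,[(184,88),(287,188),(491,397)]):
  p,e=tri(*a,*f(b));print("rim",p.round(4),e.round(4))
for l in Ls:
  l[2]=.087;t=scan(l,-.1);print("scan tcp",t.round(4));
t=scan(Ls[0],-.1);go([t[0]-.02,t[1],.23],np.pi/2-.1)
E
```

```text
L [0.6135 0.1661 0.0836] 0.0033
L [0.6088 0.0704 0.085 ] 0.0043
L [ 0.5973 -0.1034  0.084 ] 0.0038
rim [0.6622 0.1542 0.1193] 0.0024
rim [0.6594 0.0631 0.1166] 0.0033
rim [ 0.6481 -0.1053  0.1154] 0.0031
scan tcp [0.4871 0.1787 0.139 ]
scan tcp [0.4824 0.0831 0.139 ]
scan tcp [ 0.4709 -0.0907  0.139 ]
t 3.95 tcp [ 0.4538 -0.3336  0.0531] yaw 1.3194 q [-0.81  0.26  1.97 -0.01  0.91 -2.13] open 0.0294 F [-0.9  0.   6.4]
  shift cm [ 11.43  49.81 -18.1 ] turn -0.151
```

Request:
apply_moves(plan=[-1,0,0,-3,0,-1,0,0,-7,0,-1,0,0,-11,0,-1,0,0,-15,0,-1,0,0,-18,0,-1,1,4,-18,0,-1,2,8,-18,0,-1,3,12,-18,-0.05,-1,4,16,-18,-0.1,-1,5,20,-18,-0.15])

```text
time: 4.95
ee_pos: [0.4544, -0.1241, 0.2307]
tcp_rot: [-0.157, -3.136, 0.011]
ft_force: [0.8, -0.2, -2.0]
opening: 0.0296
```

```bash
python3 - <<'E'
from h import *
go([.4671,.1787,.20],np.pi/2-.1)
E
```

```text
t 4.95 tcp [ 0.4544 -0.1241  0.2307] yaw 1.4708 q [-0.48 -0.18  2.06 -0.01  1.26 -1.95] open 0.0296 F [ 0.8 -0.2 -2. ]
  shift cm [ 1.76 30.28  2.85] turn 0.0
```

Request:
apply_moves(plan=[-1,0.3,4,0,0,-1,0.6,8,0,0,-1,0.8,12,0,0,-1,1,16,0,0,-1,1.2,20,1,0,-1,1.4,24,2,0,-1,1.6,28,2.9,0,-1,1.8,30.3,2.9,0,-1,1.8,30.3,2.9,0])

```text
time: 5.85
ee_pos: [0.4655, 0.1813, 0.1982]
tcp_rot: [-0.151, -3.134, 0.011]
ft_force: [0.2, -1.6, -1.8]
opening: 0.0293
```

```bash
python3 - <<'E'
from h import *
go([.4871,.1787,.139],np.pi/2-.1)
im=get_image("wrist");cv2.imwrite("pics/w3.png",im[:,:,::-1]);cv2.imwrite("pics/t3.png",get_image("top")[:,:,::-1])
E
```

```text
t 5.85 tcp [0.4655 0.1813 0.1982] yaw 1.4748 q [ 0.17 -0.07  2.03 -0.01  1.19 -1.3 ] open 0.0293 F [ 0.2 -1.6 -1.8]
  shift cm [-2.2  -0.    5.91] turn 0.004
```

View pics/w3.png

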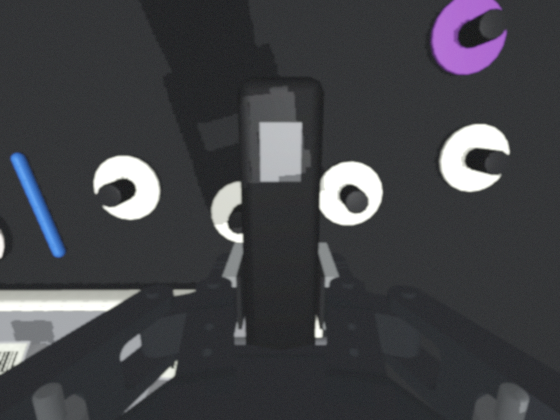

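The scanner is held straight and its rear is still at row 80, so it hasn't slipped. I'll go to the first scan.

Request:
apply_moves(plan=[-1,-1,0,3,0,-1,-2.2,0,5,0,-1,-2.2,0,5.9,0,-1,-2.2,0,5.9,0,-1,-2.2,0,5.9,0,-1,-2.2,0,5.9,0,-1,-2.2,0,5.9,0,-1,-2.2,0,5.9,0,-1,-2.2,0,5.9,0,-1,-2.2,0,5.9,0])

```text
time: 6.95
ee_pos: [0.4878, 0.1765, 0.14]
tcp_rot: [-0.154, -3.135, 0.013]
ft_force: [-0.3, -0.4, -1.8]
opening: 0.0294
```

```bash
python3 - <<'E'
from h import *
go([.4871,.1787,.139],np.pi/2-.1)
cv2.imwrite("pics/s4.png",cv2.resize(get_image("side")[80:300,160:420][:,:,::-1],None,fx=2.8,fy=2.8,interpolation=cv2.INTER_CUBIC))
E
```

```text
t 6.95 tcp [0.4878 0.1765 0.14  ] yaw 1.4723 q [ 0.15  0.04  2.03 -0.01  1.07 -1.31] open 0.0294 F [-0.3 -0.4 -1.8]
  shift cm [0.1  0.21 0.1 ] turn 0.002
```

View pics/s4.png

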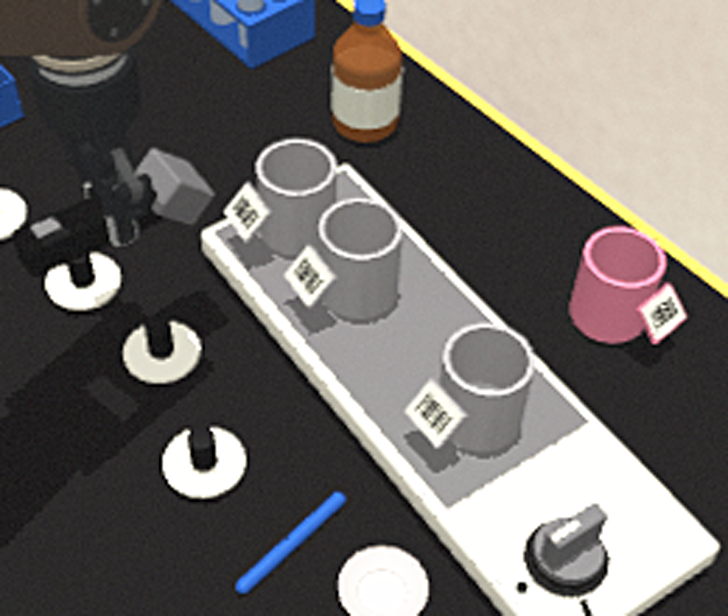

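The scanner head at (175,185) faces label 1 at (245,212) at the right spacing. Beakers are unchanged, so I'll hold.

Request:
apply_moves(plan=[-1,0.1,0.2,0.1,0,-1,0.1,0.2,0.1,0,-1,0.1,0.2,0.1,0,-1,0.1,0.2,0.1,0,-1,0.1,0.2,0.1,0,-1,0.1,0.2,0.1,0,-1,0.1,0.2,0.1,0,-1,0.1,0.2,0.1,0,-1,0.1,0.2,0.1,0,-1,0.1,0.2,0.1,0])

```text
time: 8.0
ee_pos: [0.487, 0.1785, 0.1389]
tcp_rot: [-0.154, -3.135, 0.013]
ft_force: [0.2, 0.2, -1.5]
opening: 0.029
```

Request:
apply_moves(plan=[-1,0,0,0,0,-1,0,0,0,0,-1,0,0,0,0,-1,0,0,0,0,-1,0,0,0,0,-1,0,0,0,0,-1,0,0,0,0,-1,0,0,0,0,-1,0,0,0,0,-1,0,0,0,0])

```text
time: 9.0
ee_pos: [0.487, 0.1785, 0.1389]
tcp_rot: [-0.155, -3.135, 0.013]
ft_force: [-0.0, -0.3, -1.1]
opening: 0.029
```

```bash
cat > chk.py <<'E'
from h import *
# scanner yaw/slip check: rear edge of black handle in wrist view; blue: change of top view vs start
import sys
t=get_image("top")[:,:,::-1];cv2.imwrite(f"pics/top_{sys.argv[1]}.png",t)
w=get_image("wrist")[:,:,::-1];cv2.imwrite(f"pics/wr_{sys.argv[1]}.png",w)
hsv=cv2.cvtColor(w,cv2.COLOR_BGR2HSV);m=(hsv[...,1]<40)&(hsv[...,2]>110);m[:100]=0;m[200:]=0;m[:,:240]=0;m[:,330:]=0
for b in blobs(m,600):print("sticker",b[0].round(1),b[1])
h=cv2.cvtColor(t,cv2.COLOR_BGR2HSV);c=camera_info("top")
for b in blobs((h[...,1]<60)&(h[...,2]>140),350,760):print("white",b[0].round(1),b[1][4],pt(c,*b[0],.013)[:2].round(3))
E
python3 chk.py a; python3 -c "
from h import *
go([.4824,.0831,.139],np.pi/2-.1)"
```

```text
sticker [279.8 149.6] [ 260  123   42   58 2212]
white [344.1 251.1] 664 [ 0.494 -0.163]
white [226.7 251.2] 394 [0.497 0.132]
white [127.9 268. ] 523 [0.457 0.382]
white [271.7 267.9] 603 [0.454 0.019]
t 9.1 tcp [0.4871 0.1785 0.1389] yaw 1.4722 q [ 0.16  0.04  2.03 -0.01  1.07 -1.31] open 0.0293 F [-0.1 -0.5 -1.4]
  shift cm [-0.48 -9.54  0.07] turn 0.001
```

Request:
apply_moves(plan=[-1,-0.2,-3,0,0,-1,-0.4,-6,0,0,-1,-0.5,-9,0,0,-1,-0.5,-9.5,0.1,0,-1,-0.5,-9.5,0.1,0,-1,-0.5,-9.5,0.1,0,-1,-0.5,-9.5,0.1,0,-1,-0.5,-9.5,0.1,0,-1,-0.5,-9.5,0.1,0,-1,-0.5,-9.5,0.1,0])

```text
time: 10.1
ee_pos: [0.4826, 0.0839, 0.1386]
tcp_rot: [-0.153, -3.135, 0.013]
ft_force: [-0.7, 0.4, -1.3]
opening: 0.0291
```

```bash
python3 chk.py b; python3 -c "
from h import *
go([.4824,.0831,.139],np.pi/2-.1)
a=get_image('side')[:,:,::-1];b=cv2.imread('pics/side0.png')
cv2.imwrite('pics/sd.png',a)
d=cv2.absdiff(a,b).max(2)
for u,v in [(248,156),(270.6,178.7),(315.4,227.8)]:
  u,v=int(u),int(v);print((d[v-9:v+10,u-9:u+10]>60).mean())"
```

```text
sticker [280.6 155. ] [ 260  128   42   54 2092]
white [344.1 251.2] 663 [ 0.494 -0.163]
white [179.4 257.4] 582 [0.482 0.252]
white [128.8 268. ] 563 [0.457 0.38 ]
white [274.5 269.3] 429 [0.45  0.012]
t 10.2 tcp [0.4826 0.0837 0.1386] yaw 1.4727 q [-0.03 -0.02  2.1  -0.01  1.07 -1.5 ] open 0.0292 F [-0.2  0.3 -1.7]
  shift cm [ 0.02 -0.06 -0.04] turn 0.002
0.08587257617728532
0.0
0.0
```

View pics/wr_b.png

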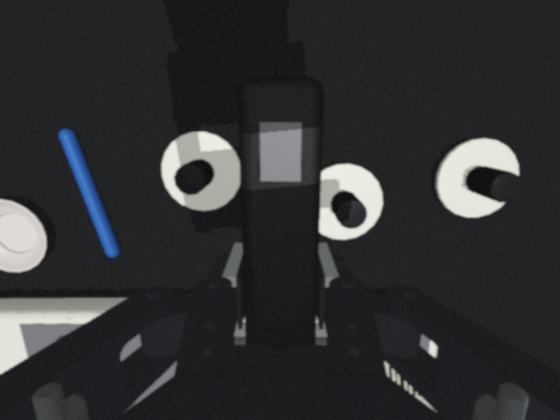

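Request:
apply_moves(plan=[-1,0,0,0,0,-1,0,0,0,0,-1,0,0,0,0,-1,0,0,0,0,-1,0,0,0,0,-1,0,0,0,0,-1,0,0,0,0,-1,0,0,0,0,-1,0,0,0,0,-1,0,0,0,0])

```text
time: 11.25
ee_pos: [0.4826, 0.0836, 0.1387]
tcp_rot: [-0.154, -3.135, 0.013]
ft_force: [-0.8, -0.7, -2.1]
opening: 0.0291
```

That was only a shadow on the sticker; the rear edge is still at row 80, so there's no slip. Hold a little more, then move to beaker 4.

Request:
apply_moves(plan=[-1,0,0,0,0,-1,0,0,0,0,-1,0,0,0,0,-1,0,0,0,0,-1,-0.2,-4,0,0,-1,-0.3,-8,0,0,-1,-0.4,-12,0,0,-1,-0.5,-15.5,0,0,-1,-0.5,-17,0,0])

```text
time: 12.15
ee_pos: [0.4709, -0.0887, 0.1404]
tcp_rot: [-0.158, -3.136, 0.014]
ft_force: [1.3, 0.2, -2.2]
opening: 0.0294
```

```bash
python3 -c "
from h import *
go([.4709,-.0907,.139],np.pi/2-.1)
a=get_image('side')[:,:,::-1];b=cv2.imread('pics/side0.png')
cv2.imwrite('pics/sd2.png',a)
d=cv2.absdiff(a,b).max(2)
for u,v in [(248,156),(270.6,178.7),(315.4,227.8)]:
  u,v=int(u),int(v);print((d[v-9:v+10,u-9:u+10]>60).mean())"
```

```text
t 12.15 tcp [ 0.4709 -0.0887  0.1404] yaw 1.47 q [-0.39 -0.05  2.12 -0.01  1.07 -1.86] open 0.0294 F [ 1.3  0.2 -2.2]
  shift cm [-0.02 -0.2   0.14] turn -0.001
0.7257617728531855
0.9030470914127424
0.0
```

Request:
apply_moves(plan=[-1,0,0,0.1,0,-1,0,0,0.1,0,-1,0,0,0.1,0,-1,0,0,0.1,0,-1,0,0,0.1,0,-1,0,0,0.1,0,-1,0,0,0.1,0,-1,0,0,0.1,0,-1,0,0,0.1,0,-1,0,0,0.1,0])

```text
time: 13.2
ee_pos: [0.471, -0.0897, 0.1394]
tcp_rot: [-0.159, -3.135, 0.016]
ft_force: [0.8, -0.3, -0.8]
opening: 0.0292
```

Request:
apply_moves(plan=[-1,0,0,0,0,-1,0,0,0,0,-1,0,0,0,0,-1,0,0,0,0,-1,0,0,0,0,-1,0,0,0,0,-1,0,0,0,0,-1,0,0,0,0,-1,0,0,0,0,-1,0,0,0,0])

```text
time: 14.2
ee_pos: [0.471, -0.0897, 0.1394]
tcp_rot: [-0.159, -3.135, 0.016]
ft_force: [-0.2, 0.0, -2.3]
opening: 0.0286
```

```bash
python3 chk.py c; python3 -c "
from h import *
go([.4537,-.3336,.20],1.3194)"
```

```text
sticker [279.  163.3] [ 260  142   41   40 1453]
white [224.5 253.1] 585 [0.492 0.138]
white [179.5 257.4] 578 [0.482 0.252]
white [128.8 268. ] 561 [0.457 0.38 ]
white [271.7 267.9] 599 [0.454 0.019]
t 14.3 tcp [ 0.4709 -0.0897  0.1394] yaw 1.4694 q [-0.39 -0.05  2.13 -0.01  1.07 -1.86] open 0.0294 F [ 0.9  0.  -1.9]
  shift cm [ -0.74 -24.5   -5.81] turn 0.15
```

Request:
apply_moves(plan=[-1,0,0,-3,0,-1,0,-2,-6,0,-1,-0.2,-6,-6,0.05,-1,-0.3,-10,-6,0.1,-1,-0.5,-14,-6,0.15,-1,-0.6,-18,-6,0.15,-1,-0.7,-22,-6,0.15,-1,-0.7,-24.5,-6,0.15,-1,-0.7,-24.5,-6,0.15,-1,-0.7,-24.5,-6,0.15])

```text
time: 15.3
ee_pos: [0.453, -0.3337, 0.2015]
tcp_rot: [-0.396, -3.115, 0.014]
ft_force: [-0.2, 0.5, -3.0]
opening: 0.0297
```

```bash
python3 chk.py d; python3 -c "
from h import *
go([.4537,-.3336,.0535],1.3194)
w=cv2.imread('pics/wr_d.png');g=w[60:130,275].max(1);print(g.tolist())"
```

```text
sticker [279.8 152. ] [ 259  122   43   60 2441]
white [344.1 251.2] 660 [ 0.494 -0.163]
white [224.5 253.1] 584 [0.492 0.138]
white [179.5 257.4] 575 [0.482 0.252]
white [128.8 267.9] 556 [0.457 0.38 ]
white [271.6 267.9] 596 [0.454 0.019]
t 15.4 tcp [ 0.4533 -0.3326  0.2016] yaw 1.3201 q [-0.81  0.06  1.89 -0.01  1.19 -2.13] open 0.029 F [ 0.6  0.3 -1.8]
  shift cm [-0.08  0.05 14.81] turn 0.001
[33, 30, 32, 37, 33, 33, 32, 34, 36, 30, 33, 32, 31, 34, 31, 28, 27, 28, 28, 32, 34, 32, 29, 37, 34, 35, 41, 36, 44, 44, 42, 42, 44, 45, 45, 45, 45, 43, 42, 43, 43, 45, 39, 41, 45, 40, 41, 38, 45, 42, 45, 46, 41, 44, 46, 43, 43, 48, 51, 60, 64, 89, 128, 157, 168, 171, 170, 171, 169, 169]
```

View pics/wr_d.png

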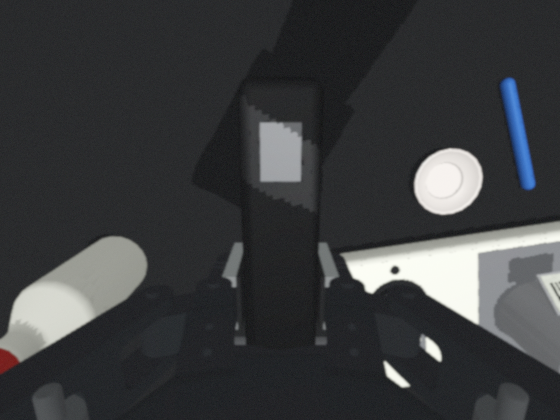

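The scanner is unslipped and aligned over the hidden stand. Lowering it.

Request:
apply_moves(plan=[-1,-0.1,0.05,4,0,-1,-0.1,0.05,8,0,-1,-0.1,0.05,11,0,-1,-0.1,0.05,13,0,-1,-0.1,0.05,14,0,-1,-0.1,0.05,14.5,0,-1,-0.1,0.05,14.8,0,-1,-0.1,0.05,14.8,0,-1,-0.1,0.05,14.8,0])

```text
time: 16.3
ee_pos: [0.4546, -0.3343, 0.0549]
tcp_rot: [-0.393, -3.117, 0.017]
ft_force: [0.4, 0.2, -1.8]
opening: 0.0292
```

Request:
apply_moves(plan=[0.4,0,0,0,0,0.4,0,0,0,0,0.4,0,0,0,0,0.4,0,0,0,0,0.4,0,0,0,0,0.4,0,0,0,0,0.4,0,0,-3,0,0.4,0,0,-7,0,0.4,0,0,-12,0,0.4,0,0,-17,0])

```text
time: 17.3
ee_pos: [0.4544, -0.3319, 0.226]
tcp_rot: [-0.392, -3.116, 0.016]
ft_force: [1.5, -1.7, -0.4]
opening: 0.0593
```

```bash
python3 chk.py e; python3 - <<'E'
from h import *
im=cv2.imread("pics/top_e.png");a=cv2.imread("pics/top0.png")
go([.454,.019,.2],np.pi/2)
w=cv2.imread("pics/wr_e.png")
cv2.imwrite("pics/v1.png",np.hstack([cv2.resize(im[145:305,190:445],(400,251)),cv2.resize(w,(335,251))]))
E
```

```text
white [507.9 246.9] 714 [ 0.5   -0.572]
white [344.1 251.2] 660 [ 0.494 -0.163]
white [224.5 253.1] 585 [0.492 0.138]
white [179.4 257.4] 577 [0.482 0.252]
white [128.8 267.9] 557 [0.457 0.38 ]
white [271.7 267.9] 598 [0.454 0.019]
t 17.4 tcp [ 0.4581 -0.3356  0.2346] yaw 1.3203 q [-0.81  0.04  1.85 -0.01  1.23 -2.12] open 0.0599 F [-0.  -0.2  1.7]
  shift cm [ 9.24 34.31  2.64] turn -0.251
```

View pics/v1.png

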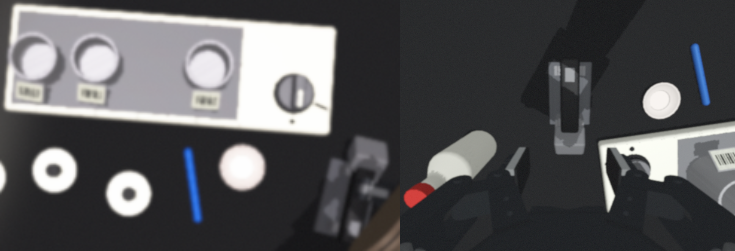

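The scanner lies back in the stand between the cheeks, released, and nothing else has moved. Now I'll flip the wrist, which the selector turn needs for joint range, while travelling to the covers.

```bash
python3 - <<'E'
from h import *
go([.50,.0,.28],-np.pi/2)
im=cv2.imread("pics/top_e.png");h=cv2.cvtColor(im,cv2.COLOR_BGR2HSV);c=camera_info("top")
for b in blobs((h[...,1]<60)&(h[...,2]>130),350,760):
    ct=max(cv2.findContours(b[2].astype(np.uint8),cv2.RETR_EXTERNAL,cv2.CHAIN_APPROX_NONE)[0],key=len);e=cv2.fitEllipse(ct)
    print("cover",np.round(e[0],1),np.round(e[1],1),pt(c,*e[0],.011)[:2].round(4))
E
```

```text
t 17.4 tcp [ 0.4581 -0.3356  0.2346] yaw 1.3203 q [-0.81  0.04  1.85 -0.01  1.23 -2.12] open 0.0599 F [-0.  -0.2  1.7]
  shift cm [ 4.18 33.46 -5.27] turn 2.891
cover [344.1 251.1] [28.2 28.5] [ 0.4939 -0.1635]
cover [224.4 253. ] [27.6 28.1] [0.4921 0.1382]
cover [179.2 257.4] [27.7 28.2] [0.4823 0.2528]
cover [128.5 268. ] [27.5 28.1] [0.4567 0.3816]
cover [271.7 267.9] [27.8 28.2] [0.4535 0.0191]
```

Request:
apply_moves(plan=[0.4,4.2,33.5,-5.3,2.89,0.4,4.2,33.5,-5.3,2.89,0.4,4.2,33.5,-5.3,2.89,0.4,4.2,33.5,-5.3,2.89,0.4,4.2,33.5,-5.3,2.89,0.4,4.2,33.5,-5.3,2.89,0.4,4.2,33.5,-5.3,2.89,0.4,4.2,33.5,-5.3,2.89,0.4,4.2,33.5,-5.3,2.89,0.4,4.2,33.5,-5.3,2.89])

```text
time: 18.4
ee_pos: [0.4998, 0.0015, 0.2799]
tcp_rot: [2.32, 2.096, -0.001]
ft_force: [-0.3, 0.7, 0.1]
opening: 0.0597
```

```bash
python3 - <<'E'
from h import *
go([.50,.0,.28],-np.pi/2)
E
```

```text
t 18.4 tcp [0.4998 0.0015 0.2799] yaw -0.1011 q [-0.2  -0.15  1.95 -0.01  1.33 -0.09] open 0.0597 F [-0.3  0.7  0.1]
  shift cm [-0.15  0.03 -0.01] turn 1.47
```

Request:
apply_moves(plan=[0.4,2,6,0,1.47,0.4,2,6,0,1.47,0.4,2,6,0,1.47,0.4,2,6,0,1.47,0.4,2,6,0,1.47,0.4,2,6,0,1.47,0.4,2,6,0,1.47,0.4,2,6,0,1.47,0.4,2,6,0,1.47,0.4,2,6,0,1.47])

```text
time: 19.4
ee_pos: [0.5613, 0.0154, 0.2795]
tcp_rot: [3.13, -0.009, 0.013]
ft_force: [-0.0, 0.1, 0.6]
opening: 0.0593
```

Request:
apply_moves(plan=[0.4,0,0,0,0.05,0.4,0,0,0,0.05,0.4,0,0,0,0.05])

```text
time: 19.7
ee_pos: [0.5612, 0.0154, 0.279]
tcp_rot: [3.129, -0.086, 0.013]
ft_force: [-0.4, 0.5, 0.8]
opening: 0.0599
```

```bash
python3 - <<'E'
from h import *
go([.4535,.0191,.018],-np.pi/2)
import pickle;pickle.dump(camera_info("wrist"),open("wf.pkl","wb"))
w=get_image("wrist")[:,:,::-1];cv2.imwrite("pics/wf.png",w)
cv2.imwrite("pics/wf_v.png",cv2.resize(w,None,fx=1.4,fy=1.4))
E
```

```text
t 19.7 tcp [0.5612 0.0154 0.279 ] yaw -1.6255 q [-0.15 -0.    1.81 -0.01  1.32  1.48] open 0.0599 F [-0.4  0.5  0.8]
  shift cm [-10.99  -0.07  26.01] turn -0.055
```

View pics/wf_v.png

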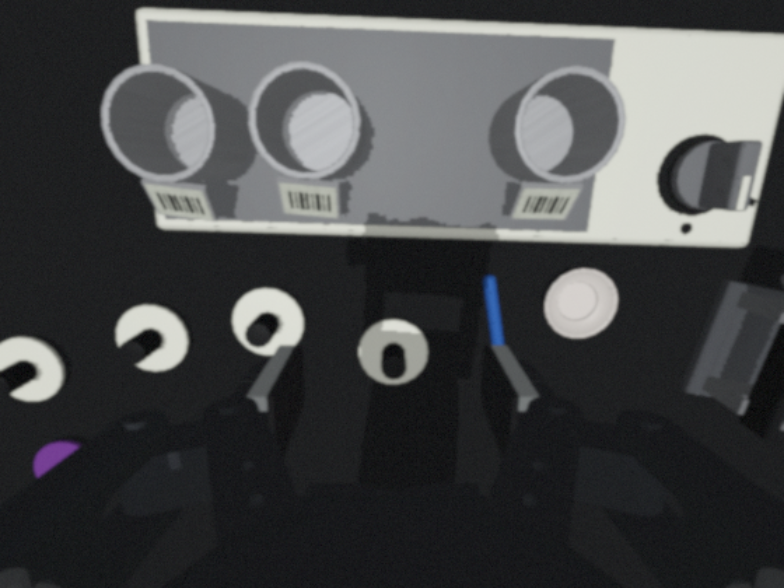

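Clear wrist view: rims centred at about (158,124), (304,121) and (569,126); covers at (394,352), (268,321), (152,338) and (24,369).

```bash
python3 - <<'E'
from h import *
import pickle;c=pickle.load(open("wf.pkl","rb"));f=lambda u,v,z:pt(c,u/1.4,v/1.4,z).round(4)
for q in [(158,124),(304.5,121.5),(569.5,126)]:print("beaker",f(*q,.12)[:2], "wall",[np.round(np.linalg.norm(f(q[0]-56,q[1],.12)-f(q[0]+56,q[1],.12)),4)])
for q in [(394,352),(268,321.5),(152,338),(24,369)]:print("cover",f(*q,.012)[:2])
for q in [(713,168),(686,228)]:print("sel skirt/dot",f(*q,.05)[:2])
for q in [(137,10),(160,227),(748,243)]:print("corner",f(*q,.04)[:2])
go([.454,.0185,.1],-1.5708);go([.454,.0185,.018],-1.5708)
E
```

```text
beaker [0.664  0.1579] wall [np.float64(0.0709)]
beaker [0.6605 0.0648] wall [np.float64(0.0713)]
beaker [ 0.6487 -0.1046] wall [np.float64(0.0722)]
cover [0.454  0.0172]
cover [0.4928 0.1372]
cover [0.4825 0.2518]
cover [0.4575 0.3837]
sel skirt/dot [ 0.6151 -0.2503]
sel skirt/dot [ 0.5673 -0.2337]
corner [0.7554 0.1966]
corner [0.5917 0.2097]
corner [ 0.5495 -0.2961]
t 19.75 tcp [0.5612 0.0154 0.2791] yaw -1.6257 q [-0.15 -0.    1.81 -0.01  1.32  1.48] open 0.06 F [ 0.2 -0.8 -0.2]
  shift cm [-10.87   0.08  17.82] turn -0.055
t 19.75 tcp [0.5612 0.0154 0.2791] yaw -1.6257 q [-0.15 -0.    1.81 -0.01  1.32  1.48] open 0.06 F [ 0.2 -0.8 -0.2]
  shift cm [-1.094e+01 -1.000e-02  2.602e+01] turn -0.055
```

Request:
apply_moves(plan=[0.4,-4,0.1,5,0,0.4,-8,0.1,9,0,0.4,-10.9,0.1,13,0,0.4,-10.9,0.1,16,0,0.4,-10.9,0.1,19,0,0.4,-10.9,0.1,22,0,0.4,-10.9,0.1,24.5,0,0.4,-10.9,0.1,25.9,0,0.4,-10.9,0.1,25.9,0])

```text
time: 20.65
ee_pos: [0.4524, 0.0177, 0.0171]
tcp_rot: [3.13, -0.085, 0.005]
ft_force: [0.8, 0.0, 0.8]
opening: 0.0594
```

Request:
apply_moves(plan=[-1,0,0,0,0,-1,0,0,0,0,-1,0,0,0,0,-1,0,0,0,0,-1,0,0,0,0,-1,0,0,0,0], squeeze=50)

```text
time: 21.25
ee_pos: [0.4535, 0.0176, 0.0184]
tcp_rot: [3.13, -0.085, 0.008]
ft_force: [-0.8, -0.1, 6.7]
opening: 0.0228
```

```bash
python3 - <<'E'
from h import *
go([.648,-.1048,.22],-1.6257)
E
```

```text
t 21.25 tcp [0.4535 0.0176 0.0184] yaw -1.6252 q [-0.18  0.1   2.24 -0.01  0.79  1.45] open 0.0228 F [-0.8 -0.1  6.7]
  shift cm [ 20.2   11.37 -19.93] turn 0.001
```

Request:
apply_moves(plan=[-1,0,0,-3,0,-1,0,0,-7,0,-1,0,0,-12,0,-1,0,0,-17,0,-1,3,2,-20,0,-1,7,4,-20,0,-1,11,6.5,-20,0,-1,15,9,-20,0,-1,19,11.3,-20,0,-1,20.2,11.4,-20,0])

```text
time: 22.25
ee_pos: [0.6502, -0.1084, 0.2192]
tcp_rot: [3.129, -0.089, 0.008]
ft_force: [0.4, 0.6, -0.7]
opening: 0.0227
```

Request:
apply_moves(plan=[-1,0,0,0,0,-1,0,0,0,0])

```text
time: 22.45
ee_pos: [0.6495, -0.1084, 0.2178]
tcp_rot: [3.129, -0.089, 0.004]
ft_force: [-0.8, 0.5, -1.1]
opening: 0.0226
```

```bash
python3 - <<'E'
from h import *
go([.648,-.1048,.131],-1.6257)
import pickle;pickle.dump(camera_info("wrist"),open("w5.pkl","wb"))
w=get_image("wrist")[:,:,::-1];s=get_image("side")[:,:,::-1]
cv2.imwrite("pics/v5.png",np.hstack([cv2.resize(w,(400,300)),cv2.resize(s[80:310,200:507],(400,300))]))
E
```

```text
t 22.45 tcp [ 0.6495 -0.1084  0.2178] yaw -1.628 q [-0.32  0.26  1.64 -0.01  1.24  1.32] open 0.0226 F [-0.8  0.5 -1.1]
  shift cm [-0.19 -0.44  8.67] turn -0.002
```

View pics/v5.png

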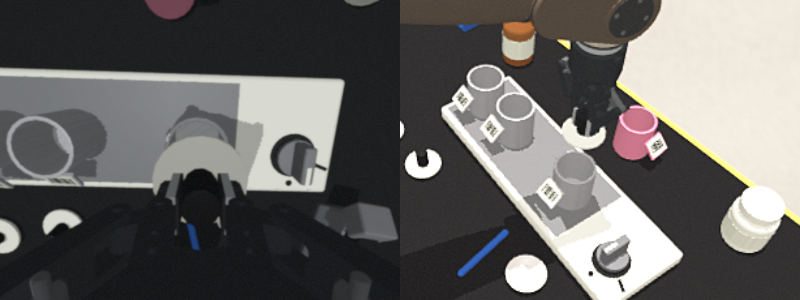

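The cover is held level over beaker 4, and beakers 1 and 2 are in place. Lowering.

Request:
apply_moves(plan=[-1,-0.2,-0.4,3,0,-1,-0.2,-0.4,5,0,-1,-0.2,-0.4,6.5,0,-1,-0.2,-0.4,7.3,0,-1,-0.2,-0.4,7.8,0,-1,-0.2,-0.4,8.2,0,-1,-0.2,-0.4,8.5,0,-1,-0.2,-0.4,8.7,0,-1,-0.2,-0.4,8.7,0])

```text
time: 23.45
ee_pos: [0.6478, -0.1047, 0.1317]
tcp_rot: [3.129, -0.089, 0.006]
ft_force: [-0.0, 0.2, -2.0]
opening: 0.0225
```

```bash
python3 - <<'E'
from h import *
go([.648,-.1048,.131],-1.6257)
E
```

```text
t 23.45 tcp [ 0.6478 -0.1047  0.1317] yaw -1.6274 q [-0.31  0.34  1.7  -0.01  1.09  1.32] open 0.0225 F [-0.   0.2 -2. ]
  shift cm [0.02 0.01 0.07] turn -0.002
```

Request:
apply_moves(plan=[-1,0,0,0.1,0,-1,0,0,0.2,0,0.2,0,0,0.2,0,0.2,0,0,0.2,0,0.2,0,0,0.2,0,0.2,0,0,0.2,0,0.4,0,0,-1,0,0.4,0,0,-5,0,0.4,0,0,-9,0,0.4,0,0,-12,0])

```text
time: 24.45
ee_pos: [0.6481, -0.1035, 0.2559]
tcp_rot: [3.128, -0.088, 0.012]
ft_force: [0.7, 0.5, -0.5]
opening: 0.0598
```

```bash
cat > lk.py <<'E'
from h import *
import sys
s=get_image("side")[:,:,::-1];t=get_image("top")[:,:,::-1]
cv2.imwrite(f"pics/sl_{sys.argv[1]}.png",s);cv2.imwrite(f"pics/tl_{sys.argv[1]}.png",t)
c=camera_info("top");h=cv2.cvtColor(t,cv2.COLOR_BGR2HSV)
for b in blobs((h[...,1]<60)&(h[...,2]>130),350,800):
    ct=max(cv2.findContours(b[2].astype(np.uint8),cv2.RETR_EXTERNAL,cv2.CHAIN_APPROX_NONE)[0],key=len);e=cv2.fitEllipse(ct)
    print("white",np.round(e[0],1),np.round(e[1],1),pt(c,*e[0],.011)[:2].round(4))
d=cv2.absdiff(t,cv2.imread("pics/top0.png")).max(2)
for n,(u,v) in dict(b1=(212,190),b2=(250,191),b4=(322,195),pen=(313,262)).items():print(n,(d[v-20:v+20,u-14:u+14]>60).mean().round(2),end=" ")
print()
E
python3 lk.py a
python3 -c "
from h import *
go([.4925,.1377,.15],-1.6257)"
```

```text
white [319.5 187.5] [13.6 38.8] [ 0.6556 -0.1045]
white [224.3 253. ] [28.1 28.3] [0.4921 0.1384]
white [179.  257.4] [28.3 29. ] [0.4822 0.2531]
white [128.4 268. ] [27.9 28.7] [0.4568 0.3817]
b1 0.0 b2 0.0 b4 0.67 pen 1.0 
t 24.55 tcp [ 0.6503 -0.1041  0.2601] yaw -1.6274 q [-0.31  0.22  1.6  -0.01  1.3   1.32] open 0.0597 F [ 0.2 -0.2  0.5]
  shift cm [-17.3  -23.4   10.38] turn -0.002
```

Request:
apply_moves(plan=[0.4,-3,-4,0,0,0.4,-6,-8,0,0,0.4,-9,-12,0,0,0.4,-12,-16,0,0,0.4,-15,-20,0,0,0.4,-17.3,-23.4,1,0,0.4,-17.3,-23.4,5,0,0.4,-17.3,-23.4,10,0,0.4,-17.3,-23.4,14,0,0.4,-17.3,-23.4,14,0])

```text
time: 25.55
ee_pos: [0.4875, 0.1367, 0.1072]
tcp_rot: [3.124, -0.088, 0.003]
ft_force: [-0.3, -0.2, 0.6]
opening: 0.0594
```

```bash
python3 lk.py b
python3 -c "
from h import *
go([.4925,.1377,.018],-1.6257)"
```

```text
white [344.1 251.1] [28.3 28.5] [ 0.4938 -0.1635]
white [128.4 268. ] [27.5 28.1] [0.4567 0.3816]
b1 0.0 b2 0.0 b4 0.23 pen 0.0 
t 25.65 tcp [0.4928 0.137  0.1139] yaw -1.6275 q [ 0.08  0.05  2.07 -0.02  1.    1.72] open 0.0591 F [ 0.2  0.1 -0. ]
  shift cm [-0.19 -0.2   9.58] turn -0.002
```

Request:
apply_moves(plan=[0.4,-0.1,-0.1,4,0,0.4,-0.1,-0.1,7,0,0.4,-0.1,-0.1,9,0,0.4,-0.1,-0.1,9.5,0,0.4,-0.1,-0.1,9.5,0,-1,-0.1,-0.1,9.5,0,-1,-0.1,-0.1,9.5,0,-1,-0.1,-0.1,9.5,0,-1,-0.1,-0.1,9.5,0,-1,-0.1,-0.1,9.5,0])

```text
time: 26.65
ee_pos: [0.4949, 0.1368, 0.0209]
tcp_rot: [3.126, -0.088, 0.029]
ft_force: [-1.1, -0.1, 7.2]
opening: 0.0227
```

Request:
apply_moves(plan=[-1,0,0,0,0,-1,0,0,0,0])

```text
time: 26.85
ee_pos: [0.4951, 0.1369, 0.0213]
tcp_rot: [3.126, -0.088, 0.03]
ft_force: [-0.4, -0.5, -0.8]
opening: 0.0222
```

```bash
python3 -c "
from h import *
go([.6595,.064,.22],-1.6257)"
```

```text
t 26.85 tcp [0.4951 0.1369 0.0213] yaw -1.6274 q [ 0.08  0.21  2.1  -0.02  0.81  1.72] open 0.0222 F [-0.4 -0.5 -0.8]
  shift cm [ 17.21   6.62 -19.45] turn -0.002
```

Request:
apply_moves(plan=[-1,0,0,-3,0,-1,0,0,-7,0,-1,0,0,-12,0,-1,0,0,-17,0,-1,3,1,-19.5,0,-1,7,2.5,-19.5,0,-1,11,4,-19.5,0,-1,15,5.5,-19.5,0,-1,17.3,6.6,-19.5,0,-1,17.3,6.6,-19.5,0])

```text
time: 27.85
ee_pos: [0.6622, 0.0621, 0.2192]
tcp_rot: [3.125, -0.092, 0.029]
ft_force: [-0.8, -0.2, -2.2]
opening: 0.0225
```

Request:
apply_moves(plan=[-1,0,0,0,0,-1,0,0,0,0])

```text
time: 28.05
ee_pos: [0.6611, 0.0624, 0.2182]
tcp_rot: [3.125, -0.092, 0.025]
ft_force: [-0.5, -0.7, -1.9]
opening: 0.0228
```

```bash
python3 lk.py c; python3 - <<'E'
from h import *
go([.661,.064,.1333],-1.6257)
w=get_image("wrist")[:,:,::-1];cv2.imwrite("pics/w6.png",w)
s=cv2.imread("pics/sl_c.png")
cv2.imwrite("pics/v6.png",np.hstack([cv2.resize(w,(400,300)),cv2.resize(s[80:310,200:507],(400,300))]))
E
```

```text
white [344.  251.1] [28.4 28.6] [ 0.4939 -0.1635]
white [179.1 257.4] [28.  28.2] [0.4823 0.2528]
white [128.5 268. ] [27.6 28.4] [0.4568 0.3816]
b1 0.61 b2 0.74 b4 0.23 pen 0.0 
t 28.15 tcp [0.6612 0.0628 0.2189] yaw -1.6291 q [-0.05  0.26  1.63 -0.02  1.23  1.58] open 0.0223 F [-0.1  0.5 -2. ]
  shift cm [-0.18 -0.24  8.55] turn -0.003
```

View pics/v6.png

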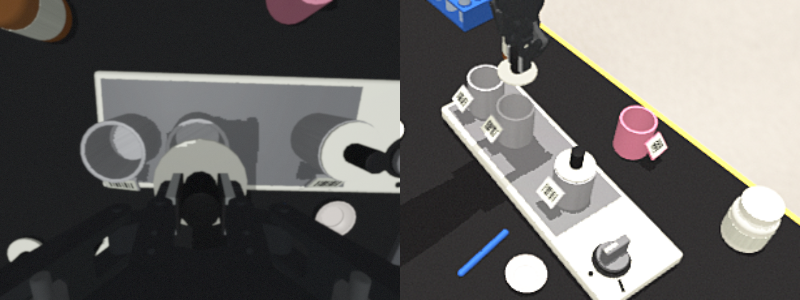

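Cover 4 looks seated and level on beaker 4, and the next cover is level over beaker 2. Lower and release.

Request:
apply_moves(plan=[-1,-0.1,-0.1,3,0,-1,-0.1,-0.1,5,0,-1,-0.1,-0.1,6.5,0,-1,-0.1,-0.1,7.3,0,-1,-0.1,-0.1,7.8,0,-1,-0.1,-0.1,8.2,0,-1,-0.1,-0.1,8.5,0,-1,-0.1,-0.1,8.7,0,-1,-0.1,-0.1,8.8,0,-1,-0.1,-0.1,8.8,0])

```text
time: 29.2
ee_pos: [0.6628, 0.0629, 0.133]
tcp_rot: [3.126, -0.091, 0.031]
ft_force: [-1.4, 2.2, 4.3]
opening: 0.0226
```

Request:
apply_moves(plan=[0.2,0,0,0,0,0.2,0,0,0,0,0.2,0,0,0,0,0.2,0,0,0,0,0.4,0,0,-1,0,0.4,0,0,-5,0,0.4,0,0,-9,0,0.4,0,0,-12,0])

```text
time: 30.0
ee_pos: [0.6611, 0.0646, 0.2568]
tcp_rot: [3.126, -0.091, 0.037]
ft_force: [0.7, -0.4, 0.2]
opening: 0.0598
```

```bash

python3 -c "
from h import *
go([.4824,.2523,.25],-1.6257)"
```

```text
t 30.0 tcp [0.6611 0.0646 0.2568] yaw -1.6293 q [-0.05  0.23  1.59 -0.01  1.29  1.58] open 0.0598 F [ 0.7 -0.4  0.2]
  shift cm [-18.94 -17.7   -0.02] turn -0.004
```

Request:
apply_moves(plan=[0.4,-3.5,-3.5,0,0,0.4,-7,-7,0,0,0.4,-10.5,-10.5,0,0,0.4,-14,-14,0,0,0.4,-17.5,-17,0,0,0.4,-18.9,-17.7,2,0,0.4,-18.9,-17.7,7,0,0.4,-19.0,-17.7,12,0,0.4,-19.1,-17.7,14,0,0.4,-19.1,-17.7,14,0])

```text
time: 31.0
ee_pos: [0.4812, 0.2494, 0.1062]
tcp_rot: [3.123, -0.091, 0.025]
ft_force: [0.1, -0.7, -0.4]
opening: 0.0598
```

```bash
python3 lk.py d
python3 -c "
from h import *
go([.4824,.2523,.018],-1.6257)"
```

```text
white [344.1 251.2] [28.3 28.5] [ 0.4938 -0.1635]
b1 0.0 b2 0.24 b4 0.22 pen 0.0 
t 31.1 tcp [0.4849 0.2505 0.111 ] yaw -1.6293 q [ 0.3   0.13  2.   -0.03  1.    1.94] open 0.0599 F [ 0.7 -0.2  0.3]
  shift cm [-0.5  -0.29  9.29] turn -0.004
```

Request:
apply_moves(plan=[0.4,-0.4,-0.2,4,0,0.4,-0.5,-0.2,7,0,0.4,-0.5,-0.2,9,0,0.4,-0.5,-0.2,9.2,0,0.4,-0.5,-0.2,9.2,0,-1,-0.5,-0.2,9.2,0,-1,-0.5,-0.2,9.2,0,-1,-0.5,-0.2,9.2,0,-1,-0.5,-0.2,9.2,0,-1,-0.5,-0.2,9.2,0])

```text
time: 32.1
ee_pos: [0.4837, 0.2518, 0.0208]
tcp_rot: [3.127, -0.091, 0.044]
ft_force: [-1.3, -0.8, 6.8]
opening: 0.0225
```

Request:
apply_moves(plan=[-1,0,0,0,0,-1,0,0,0,0])

```text
time: 32.3
ee_pos: [0.4837, 0.2518, 0.021]
tcp_rot: [3.127, -0.091, 0.044]
ft_force: [-0.2, 0.1, -0.7]
opening: 0.0224
```

```bash
python3 -c "
from h import *
go([.664,.156,.22],-1.6257)"
```

```text
t 32.3 tcp [0.4837 0.2518 0.021 ] yaw -1.6293 q [ 0.3   0.27  2.03 -0.03  0.82  1.95] open 0.0224 F [-0.2  0.1 -0.7]
  shift cm [ 19.12   8.75 -19.26] turn -0.004
```

Request:
apply_moves(plan=[-1,0,0,-3,0,-1,0,0,-7,0,-1,0,0,-12,0,-1,0,0,-17,0,-1,3,1,-19.3,0,-1,7,3,-19.3,0,-1,11,5,-19.3,0,-1,15,7,-19.3,0,-1,19,8.7,-19.3,0,-1,19.1,8.7,-19.3,0])

```text
time: 33.3
ee_pos: [0.6671, 0.1531, 0.2188]
tcp_rot: [3.126, -0.098, 0.045]
ft_force: [-0.3, 1.0, -1.8]
opening: 0.023
```

Request:
apply_moves(plan=[-1,0,0,0,0,-1,0,0,0,0])

```text
time: 33.5
ee_pos: [0.6661, 0.1532, 0.2175]
tcp_rot: [3.125, -0.098, 0.041]
ft_force: [0.5, 0.4, -1.3]
opening: 0.0223
```

```bash
python3 lk.py e; python3 - <<'E'
from h import *
go([.664,.156,.133],-1.6257)
w=get_image("wrist")[:,:,::-1];cv2.imwrite("pics/w7.png",w)
a=cv2.imread("pics/w6.png");d=cv2.absdiff(w,a).max(2)[190:330,190:360]; print("held-cover diff",(d>50).mean())
E
```

```text
white [344.  251.1] [28.4 28.6] [ 0.4939 -0.1634]
white [128.4 268. ] [27.6 28.4] [0.4568 0.3816]
b1 0.71 b2 0.22 b4 0.22 pen 0.0 
t 33.6 tcp [0.6659 0.1539 0.2183] yaw -1.6324 q [ 0.09  0.3   1.58 -0.02  1.23  1.72] open 0.0226 F [-0.7  0.2 -0.9]
  shift cm [-0.44 -0.31  8.52] turn -0.007
held-cover diff 0.13508403361344537
```

Request:
apply_moves(plan=[-1,-0.4,-0.2,3,0,-1,-0.4,-0.2,5,0,-1,-0.4,-0.2,6.5,0,-1,-0.4,-0.2,7.3,0,-1,-0.4,-0.2,7.8,0,-1,-0.4,-0.2,8.2,0,-1,-0.4,-0.2,8.5,0,-1,-0.4,-0.2,8.7,0,-1,-0.4,-0.2,8.7,0,-1,-0.4,-0.2,8.7,0])

```text
time: 34.65
ee_pos: [0.6651, 0.1559, 0.1329]
tcp_rot: [3.128, -0.096, 0.047]
ft_force: [-1.5, 2.6, 3.3]
opening: 0.0225
```

Request:
apply_moves(plan=[0.2,0,0,0,0,0.2,0,0,0,0,0.2,0,0,0,0,0.2,0,0,0,0,0.4,0,0,-1,0,0.4,0,0,-5,0,0.4,0,0,-9,0,0.4,0,0,-12,0])

```text
time: 35.45
ee_pos: [0.6623, 0.1574, 0.2568]
tcp_rot: [3.128, -0.096, 0.052]
ft_force: [0.6, -0.0, -0.4]
opening: 0.0598
```

```bash

python3 -c "
from h import *
go([.55,-.2,.26],-1.66)"
```

```text
t 35.45 tcp [0.6623 0.1574 0.2568] yaw -1.6326 q [ 0.09  0.27  1.56 -0.02  1.29  1.73] open 0.0598 F [ 0.6 -0.  -0.4]
  shift cm [-9.   36.36 -0.23] turn 0.027
```

Request:
apply_moves(plan=[0.4,-1,4.5,-2,0,0.4,-2,9,-2,0,0.4,-3,13.5,-2,0,0.4,-4,18,-1,0,0.4,-5,22,0,0,0.4,-6,26,0,0,0.4,-7.5,30,0,0,0.4,-9,34,0,0,0.4,-9,36.3,0,0,0.4,-9,36.3,0,0])

```text
time: 36.45
ee_pos: [0.5495, -0.2024, 0.2586]
tcp_rot: [3.126, -0.103, 0.054]
ft_force: [0.8, 0.1, 0.5]
opening: 0.0595
```

Request:
apply_moves(plan=[0.4,0,0,0,0,0.4,0,0,0,0,0.4,0,0,0,0])

```text
time: 36.75
ee_pos: [0.5498, -0.2014, 0.2589]
tcp_rot: [3.126, -0.101, 0.054]
ft_force: [0.3, 1.1, -0.7]
opening: 0.06
```

```bash
python3 lk.py f; python3 - <<'E'
from h import *
import pickle
go([.6,-.25,.1],-np.pi/2-.089)
pickle.dump(camera_info("wrist"),open("w8.pkl","wb"))
w=get_image("wrist")[:,:,::-1];cv2.imwrite("pics/w8.png",w)
s=cv2.imread("pics/sl_f.png")
cv2.imwrite("pics/v8.png",np.vstack([cv2.resize(w[:260,100:],(800,452))[:330],np.hstack([cv2.resize(s[120:250,230:390],(332,270)),cv2.resize(cv2.imread("pics/tl_f.png")[145:280,190:424],(468,270))])]))
E
```

```text
white [340.1 249.1] [18.5 28.5] [ 0.4992 -0.1536]
white [128.5 268. ] [27.6 28.4] [0.4568 0.3816]
b1 0.25 b2 0.24 b4 0.23 pen 0.0 
t 36.85 tcp [ 0.5498 -0.2014  0.2587] yaw -1.6353 q [-0.53  0.05  1.8   0.    1.26  1.11] open 0.0602 F [-0.6 -0.1 -0.5]
  shift cm [ 4.76  4.33 16.1 ] turn 0.024
```

View pics/v8.png

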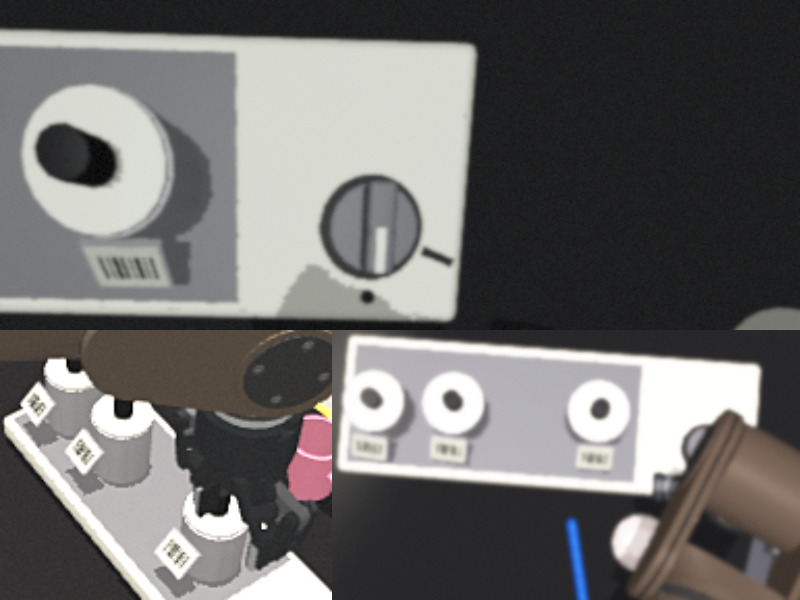

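All three beakers are covered and level. The selector skirt is centred at (371,226), with the stripe at (381,250). Next I triangulate the knob's height and measure the cover centring.

```bash
python3 - <<'E'
from h import *
import pickle
c=pickle.load(open("w8.pkl","rb"));k=460/800
rays=[ray(c,100+381*k,251*k),ray(camera_info("top"),190+592/3.1,145+194/3.1),ray(camera_info("side"),362.5,269.6)]
A=sum(np.eye(3)-np.outer(d,d)/(d@d) for o,d in rays);b=sum((np.eye(3)-np.outer(d,d)/(d@d))@o for o,d in rays)
p=np.linalg.solve(A,b);print("stripe",p.round(4),[np.linalg.norm(np.cross(p-o,d/np.linalg.norm(d))).round(4) for o,d in rays])
for z in (.08,.085,.09):print(z,"bar top ctr",pt(c,100+382*k,225*k,z).round(4))
print("skirt",pt(c,100+371*k,226.5*k,.05).round(4))
for q in [(372,178),(368,275)]:print(pt(c,100+q[0]*k,q[1]*k,.085).round(4))
t=cv2.imread("pics/tl_f.png");h=cv2.cvtColor(t,cv2.COLOR_BGR2HSV);ct=camera_info("top")
g=cv2.GaussianBlur(h[...,2],(3,3),0)
for n,(u,v),B in [("b1",(211,180),(.663,.156)),("b2",(250,181),(.6595,.064)),("b4",(323,185),(.648,-.1048))]:
    m=np.zeros(g.shape,np.uint8);m[v-22:v+19,u-19:u+20]=(g[v-22:v+19,u-19:u+20]>195)
    m=cv2.morphologyEx(m,cv2.MORPH_OPEN,np.ones((5,5)))
    bb=max(blobs(m,50),key=lambda b:b[1][4]);cc=max(cv2.findContours(bb[2].astype(np.uint8),0,cv2.CHAIN_APPROX_NONE)[0],key=len);e=cv2.fitEllipse(cc)
    print(n,np.round(e[0],1),np.round(e[1],1),pt(ct,*e[0],.124)[:2].round(4),B)
go([.615,-.249,.058],-1.654)
E
```

```text
stripe [ 0.5977 -0.2439  0.0921] [np.float64(0.0009), np.float64(0.0018), np.float64(0.0027)]
0.08 bar top ctr [ 0.6109 -0.246   0.08  ]
0.085 bar top ctr [ 0.6109 -0.2454  0.085 ]
0.09 bar top ctr [ 0.6109 -0.2447  0.09  ]
skirt [ 0.6103 -0.2431  0.05  ]
[ 0.6364 -0.2408  0.085 ]
[ 0.5836 -0.2364  0.085 ]
b1 [207.9 179.3] [32.4 40.1] [0.6648 0.1628] (0.663, 0.156)
b2 [249.6 180.6] [30.9 32.1] [0.6607 0.066 ] (0.6595, 0.064)
b4 [323.2 184.5] [31.1 31.6] [ 0.6494 -0.1043] (0.648, -0.1048)
t 36.9 tcp [ 0.5497 -0.2015  0.2587] yaw -1.6355 q [-0.53  0.05  1.8   0.    1.26  1.11] open 0.0598 F [-0.2  0.3 -0.1]
  shift cm [ 6.11  4.07 20.35] turn 0.019
```

Request:
apply_moves(plan=[0.2,3,2,3,0.02,0.2,5.5,3.7,7,0.02,0.2,5.6,3.7,10,0.02,0.2,5.7,3.7,13,0.02,0.2,5.8,3.7,15,0.02,0.2,5.8,3.7,16,0.02,0.2,5.8,3.7,16,0.02], squeeze=70)

```text
time: 37.6
ee_pos: [0.6098, -0.2436, 0.0993]
tcp_rot: [3.127, -0.131, 0.049]
ft_force: [-0.7, -0.1, -0.2]
opening: 0.0514
```

```bash
python3 - <<'E'
from h import *
go([.612,-.245,.059],-1.654)
w=get_image("wrist")[:,:,::-1];cv2.imwrite("pics/w9.png",w)
E
```

```text
t 37.6 tcp [ 0.6098 -0.2436  0.0993] yaw -1.6547 q [-0.54  0.36  1.74  0.01  1.01  1.12] open 0.0514 F [-0.7 -0.1 -0.2]
  shift cm [0.1  0.08 4.04] turn -0.001
```

View pics/w9.png

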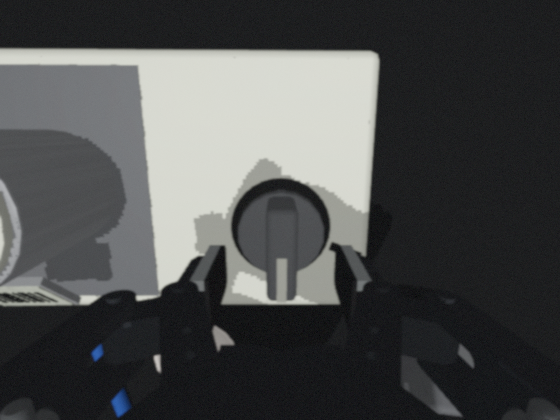

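The bar, at column 282, is centred and aligned between the fingers. Descend and grip.

Request:
apply_moves(plan=[0.2,0.1,0,2,0,0.2,0.1,0,3.5,0,0.2,0.1,0,4,0,0.2,0.1,0,4,0,-1,0.1,0,4,0,-1,0.1,0,4,0,-1,0.1,0,4,0,-1,0.1,0,4,0,-1,0.1,0,4,0,-1,0.1,0,4,0])

```text
time: 38.65
ee_pos: [0.6137, -0.2447, 0.0625]
tcp_rot: [3.126, -0.132, 0.055]
ft_force: [-1.1, 3.1, 6.3]
opening: 0.0154
```

Request:
apply_moves(plan=[-1,0,0,-0.4,0,-1,0,0,-0.8,0,-1,0,0,-1.2,0,-1,0,0,-1.4,0,-1,0,0,-1.4,0,-1,0,0,-1.4,0])

```text
time: 39.25
ee_pos: [0.6135, -0.2446, 0.0748]
tcp_rot: [3.125, -0.132, 0.058]
ft_force: [5.4, -1.8, -9.2]
opening: 0.0149
```

```bash
python3 - <<'E'
from h import *
go([.612,-.245,.059],-1.654)
E
```

```text
t 39.25 tcp [ 0.6135 -0.2446  0.0748] yaw -1.6555 q [-0.54  0.4   1.74  0.01  0.96  1.12] open 0.0149 F [ 5.4 -1.8 -9.2]
  shift cm [-0.2   0.03  1.58] turn -0.002
```

Request:
apply_moves(plan=[-1,0,0,-0.1,-0.13,-1,0,0,-0.1,-0.26,-1,0,0,-0.1,-0.4,-1,0,0,-0.1,-0.53,-1,0,0,-0.1,-0.66,-1,0,0,-0.1,-0.8,-1,0,0,-0.1,-0.93,-1,0,0,-0.1,-1.06,-1,0,0,-0.1,-1.2,-1,0,0,-0.1,-1.2])

```text
time: 40.25
ee_pos: [0.6108, -0.2396, 0.0715]
tcp_rot: [2.65, 1.654, 0.036]
ft_force: [2.9, 7.4, -8.8]
opening: 0.0149
```

```bash
python3 - <<'E'
from h import *
go([.612,-.245,.0625],-1.654+1.2);print(state()["moment"])
E
```

```text
t 40.25 tcp [ 0.6108 -0.2396  0.0715] yaw -0.4546 q [-0.53  0.4   1.75  0.01  0.97 -0.09] open 0.0149 F [ 2.9  7.4 -8.8]
  shift cm [-0.44  0.33  0.9 ] turn -0.001
[ 1.97844298 -0.37108796  0.10516103]
```

Request:
apply_moves(plan=[-1,0,0,0.4,0,-1,0,0,0.8,0,-1,0,0,1.1,0,-1,0,0,1.1,0,-1,0,0,1.1,0])

```text
time: 40.75
ee_pos: [0.6109, -0.2394, 0.0624]
tcp_rot: [2.652, 1.655, 0.035]
ft_force: [-2.0, 1.8, 5.7]
opening: 0.015
```

```bash
python3 - <<'E'
from h import *
go([.612,-.245,.0625],-1.654+1.2)
E
```

```text
t 40.75 tcp [ 0.6109 -0.2394  0.0624] yaw -0.4548 q [-0.53  0.41  1.75  0.02  0.96 -0.09] open 0.015 F [-2.   1.8  5.7]
  shift cm [-0.46  0.34 -0.  ] turn -0.001
```

It's back at the original home height (0.0624 against 0.0625) with the spring load gone. Release and retreat.

Request:
apply_moves(plan=[0.2,0,0,0,0,0.2,0,0,0,0,0.2,0,0,0,0,0.2,0,0,0,0,0.2,0,0,-3,0,0.2,0,0,-7,0,0.2,0,0,-12,0,0.2,0,0,-17,0,0.2,0,0,-21,0,0.2,0,0,-21,0])

```text
time: 41.75
ee_pos: [0.6081, -0.2408, 0.2818]
tcp_rot: [2.64, 1.648, 0.045]
ft_force: [-0.7, -0.4, 0.9]
opening: 0.0509
```

```bash
python3 lk.py g; python3 - <<'E'
from h import *
go([.45,-.05,.3],-.45)
E
```

```text
white [343.6 251. ] [27.5 28. ] [ 0.4943 -0.1623]
white [128.4 268. ] [27.6 28.4] [0.4568 0.3816]
b1 0.25 b2 0.24 b4 0.23 pen 0.0 
t 41.85 tcp [ 0.6057 -0.2394  0.2739] yaw -0.4547 q [-0.54  0.19  1.61  0.01  1.31 -0.09] open 0.051 F [-0.1 -0.4 -0.3]
  shift cm [ 10.21 -22.22  -3.13] turn -0.005
```

Move aside so the top and side cameras see everything, then do numeric checks.

Request:
apply_moves(plan=[0.2,2,-4.5,-3,0,0.2,4,-9,-3,0,0.2,6,-13,-3,0,0.2,8,-18,-3,0,0.2,10,-22,-3,0,0.2,12,-26,-3,0,0.2,14,-30,-3,0,0.2,16,-33,-3,0,0.2,16,-33,-3,0,0.2,16,-33,-3,0])

```text
time: 42.85
ee_pos: [0.3778, 0.0498, 0.2944]
tcp_rot: [2.649, 1.657, 0.033]
ft_force: [-1.2, 0.5, 1.0]
opening: 0.0512
```

```bash
python3 lk.py h; python3 - <<'E'
from h import *
t=cv2.imread("pics/tl_h.png");t0=cv2.imread("pics/top0.png");c=camera_info("top");s=cv2.imread("pics/sl_h.png")
print(state()["ee_pos"],state()["time"])
# covers: circle fits
g=cv2.cvtColor(t,cv2.COLOR_BGR2GRAY)
big=cv2.resize(g[150:225,185:345],None,fx=6,fy=6,interpolation=cv2.INTER_CUBIC)
C=cv2.HoughCircles(big,cv2.HOUGH_GRADIENT,1,150,param1=120,param2=20,minRadius=75,maxRadius=105)
for q in C[0]:print("circle",q.round(1),pt(c,185+q[0]/6,150+q[1]/6,.125)[:2].round(4))
# scanner: compare stand region to start
for n,r in dict(scan=np.s_[225:305,390:445],sel=np.s_[190:222,360:405]).items():
    print(n,(cv2.absdiff(t,t0).max(2)[r]>45).mean().round(3),cv2.phaseCorrelate(np.float32(cv2.cvtColor(t0[r],6)),np.float32(cv2.cvtColor(t[r],6))))
# pointer stripe
h=cv2.cvtColor(t,cv2.COLOR_BGR2HSV)
sub=h[190:220,362:395,2];print(sub[::2,::2])
E
```

```text
white [344.1 251.1] [28.2 28.5] [ 0.4939 -0.1635]
white [128.5 268. ] [27.5 28. ] [0.4567 0.3815]
b1 0.25 b2 0.23 b4 0.22 pen 0.0 
[0.37864409 0.04884329 0.29508598] 42.95
circle [152.5 183.5  90.8] [0.6617 0.1568]
circle [389.5 185.5  94.1] [0.6598 0.0651]
circle [830.5 212.5  92. ] [ 0.6472 -0.1047]
scan 0.0 ((-0.10629413551061262, -0.13684076265364808), 0.9977170006434123)
sel 0.086 ((0.4958439220483548, 0.07118569203420044), 0.8408092204067442)
[[254 254 254 254 254 253 252 250 250 252 253 254 254 254 254 254 254]
 [254 254 254 253 245 208 165 147 150 176 226 249 253 254 254 254 254]
 [254 254 253 233 129  99 123 142 145 143 135 160 234 253 254 254 254]
 [254 253 236 125  84 120 144 150 154 154 155 145 155 245 254 254 254]
 [254 247 131  81  91 125 155 152 147 146 152 152 147 180 251 254 254]
 [254 234  86  92  93 139 160 160 156 153 152 145 146 141 237 254 254]
 [253 198  78 110  90 105 133 152 158 172 228 214 165 138 219 253 254]
 [253 176  76 133 142 118  97 102 124 157 225 243 240 222 209 251 254]
 [253 192  74 130 161 159 146 120  94  99 129 167 214 242 247 253 254]
 [254 231  88 108 158 163 161 157 141 118  99  93 120 161 238 253 254]
 [254 250 147  80 134 160 162 162 159 157 146 123  90 138 221 230 250]
 [254 253 228 106  87 132 155 160 160 158 153 134 122 223 236 179 166]
 [254 254 253 222 118  80 101 125 129 126 113 130 222 252 254 252 235]
 [254 254 254 253 240 187 129 100 107 137 187 243 253 254 254 254 254]
 [254 254 254 254 254 253 248 233 239 250 253 254 254 254 254 254 254]]
```

```bash
python3 - <<'E'
from h import *
cs=camera_info("side");ct=camera_info("top");s=cv2.imread("pics/sl_h.png");t=cv2.imread("pics/tl_h.png")
g=cv2.cvtColor(s,6)
for z in (.092,.100):
    p=pt(ct,386,204.5,z);print(z,p.round(4),np.round(proj(cs,p),1))
u,v=map(int,proj(cs,pt(ct,386,204.5,.096)));print(u-14,v-12);print(g[v-12:v+14,u-14:u+16:1])
E
```

```text
0.092 [ 0.6039 -0.2544  0.092 ] [367.  271.4]
0.1 [ 0.6033 -0.2528  0.1   ] [366.9 269.1]
352 258
[[255 255 255 255 255 255 255 218 160 174 170 172 169 142 255 255 255 255
  255 255 255 255 255 255 255 255 255 255 255 255]
 [255 255 255 255 255 255 254 137 168 178 179 176 173 162 234 255 255 255
  255 255 255 255 255 255 255 255 255 255 255 255]
 [255 255 255 255 255 255 249  96 157 180 181 180 177 164 234 255 255 255
  255 255 255 255 255 255 255 255 255 255 255 255]
 [255 255 255 255 255 255 199  64 141 181 185 179 177 170 135 244 255 255
  255 255 255 255 255 255 255 255 255 255 255 255]
 [255 255 255 255 255 254  93  64 134 169 181 182 179 178 170 234 255 255
  255 255 255 255 255 255 255 255 255 255 255 255]
 [255 255 255 255 255 255  98  76 110 106 164 182 178 177 169 145 255 255
  255 255 255 255 255 255 255 255 255 255 255 255]
 [255 255 255 255 255 203  67  77  81 149 177 182 181 175 173 162 231 255
  255 255 255 255 255 255 255 255 255 255 255 255]
 [255 255 255 255 255 149  72  86  85 124 116 163 180 172 176 168 193 255
  255 255 255 255 255 255 255 255 255 255 255 255]
 [
[... 1548 characters left out ...]
 88  84  89 100  97  83
   77  75  96 168 191 149  52 254 255 255 255 255]
 [163 189 184 184 182 183 180 182 192 134  82  84  87  83  91  93  87  88
   89  83 143 178 190 137  44 114 255 255 255 255]
 [134 176 185 184 181 181 181 183 188 140  85  82  87  90  93  95  93  92
   90  79 168 190 188 107  16 195 255 255 255 255]
 [ 79 135 176 186 184 180 181 184 185 194 128  78  88  87  92  93  92  92
   87  99 171 195 151  66  17 212 255 255 255 255]
 [ 75  86 137 181 185 186 184 180 184 189 140  88  81  94  94  91  93  89
   85 147 189 190 113  38  17 255 255 255 255 255]
 [ 27  76  92 155 184 184 184 183 183 186 197 129  82  91  92  88  91  85
  106 176 194 135  71  41  16 255 255 255 255 255]]
```

The stripe sits at row 271, matching home height (271.4; on the land it would be 269.1). Handing in.

```bash
python3 -c "
from station import *
print(sign_off())"
```

```text
the job is handed in; nothing more can be done
None
```

The job is done and handed in at about 43 s of the allowed 210 s. `sign_off` gives no verdict, so the results below rest on my own checks.

I held the scanner about 2 s or more on beakers 1, 2 and 4 in that order (place 3 was empty), then laid it back in its stand. I put covers on the three beakers, then pulled the selector up, turned it 1.2 rad counter-clockwise and lowered it home at the bar mark. One spare cover stays on the bench.

What the last checks showed:
- **Scans:** I could only judge these from the measured geometry and one side picture; nothing reports an actual read.
- **Scanner:** the stand area in the top view shows no change from the start.
- **Covers:** all three were within about 2 mm of the measured beaker axes. Seating and level were judged from the pictures and the release heights. An earlier fit for beaker 1 was about 7 mm off because it merged with the slab edge; a cleaner circle fit put that cover on centre.
- **Selector:** the pointer stripe is towards the bar mark, and its height matches home rather than 8 mm up on the land.
- **Bystanders:** the dish and pen did not move, and the arm ended clear of everything. I saw no grip slip and no knocked object.

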